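# Refill the water filter and lock its cap

## Task

Take the measuring cup by its handle and pour all seven ceramic balls into the open filter housing, then stand the empty cup upright on the bench again, clear of the housing. Push the cap fully home in the housing's mouth with its grip bar in line with the two notches so that its lugs pass through them, and turn it clockwise a quarter turn as far as it goes to lock it. Leave the other things on the bench where they are.

Things in the scene. Friction and masses are not known exactly. Their poses are not given: they have to be found in the camera images.
- housing: Water-filter housing fixed to the bench: upright grey canister, 102 mm outside diameter, 112 mm tall, open at the top, on a 106 mm square steel foot 8 mm thick; two short pipe stubs on its +x and -x sides reach 68 mm from the axis, under 65 mm high. Chamber inside 93 mm wide, floor at z = 30 mm. Origin: on its axis at bench level; z up.
- housing_mouth (a point): Centre of the mouth, 112 mm above the bench; axes as the housing's. A black inward lip (8 mm thick, top face here) narrows the mouth to 80 mm. Two opposite 20 mm wide notches cut through the lip, on the housing's +x and -x sides. Under the lip, lugs are blocked anticlockwise, and run free clockwise (from above) for 85 degrees to a stop.
- cap: Loose bayonet cap, about 180 g (varies), standing on its plug, grip up. Black plug 76 mm diameter, z 0 to 20 mm, chamfered foot; grey flange 108 mm diameter, z 20 to 26; upright grip bar along x, 64 mm long, 14 mm thick (y), z 26 to 62. Origin: on the axis at the plug's underside. Fully home (flange on lip) the origin is 92 mm above the bench. Plug has 2 mm play all round in the lip.
- cap_grip (a point): Point in the cap's grip bar, 50 mm above the cap's origin, 24 mm above the flange's top face, 12 mm below the bar's top.
- cap_lug (a point): Outer end of one of the cap's two opposite lugs: 44 mm from the axis on +x (the other on -x), in line with the grip bar; 14 mm wide, z 4 to 10 mm. To enter, the bar lies in line with the notches, either way round. It drops in by its own weight or a light push; 2 mm play up and down under the lip; turning meets friction only and nothing springs back.
- cup: Flared aluminium measuring cup, 55 mm tall, outside 60 mm wide at the foot, 96 mm at the rim, wall 3 mm, about 120 g (varies), holding seven balls in one layer. Straight black bar handle along its +x: 12 mm thick (y), z 35 to 55 mm, from 46 to 122 mm from the axis. Origin: centre of the foot. The wall flares 18 degrees: tipped about 100 degrees, all the balls roll out.
- cup_handle (a point): Middle of the handle, 88 mm along +x from the cup's axis, 45 mm above its foot.
- cup_lip (a point): Point of the rim opposite the handle: 48 mm along -x, 55 mm above the foot.
- ball0: A ceramic filter ball, 20 mm diameter, 10 g; starts in the cup. Origin: its centre.
- ball1: A ceramic filter ball, 20 mm diameter, 10 g; starts in the cup. Origin: its centre.
- ball2: A ceramic filter ball, 20 mm diameter, 10 g; starts in the cup. Origin: its centre.
- ball3: A ceramic filter ball, 20 mm diameter, 10 g; starts in the cup. Origin: its centre.
- ball4: A ceramic filter ball, 20 mm diameter, 10 g; starts in the cup. Origin: its centre.
- ball5: A ceramic filter ball, 20 mm diameter, 10 g; starts in the cup. Origin: its centre.
- ball6: A ceramic filter ball, 20 mm diameter, 10 g; starts in the cup. Origin: its centre.
- potted: Bystander, to be left alone: a seedling in a black net pot 52 mm wide, 50 mm tall (about 90 mm with its leaves). Origin at bench level, its middle.
- pot_empty: Bystander, to be left alone: an empty black net pot, 52 mm wide, 50 mm tall. Origin at bench level, its middle.
- bottle: Bystander, to be left alone: a white bottle, 60 mm wide and 150 mm tall. Origin at bench level, its middle.
- trowel: Bystander, to be left alone: a spatula-shaped hand tool lying flat. Origin at bench level, near its middle.
- brush: Bystander, to be left alone: a brush lying flat. Origin at bench level, near its middle.
Not all that is in view belongs to the job. What is shaped like the cap but blue is not meant.

How it is judged:
By the outcome, as a careful person would: the job done as asked, in the order asked, and still so for the second after the job is handed in, with the robot touching nothing.
It also fails if it takes over 72 s, if anything falls off the work surface, if the arm or the gripper's body presses on something with over 40 N, if the wrist force passes 120 N, or if a joint passes its speed limit or range.

## Robot

A 6-joint arm with a two-finger parallel gripper is mounted at the origin on the work surface. World frame = base frame: x ahead of the robot, y to its left, z up, the work surface at z = 0. Lengths are in m, angles in degrees, forces in N, time in s.
With the tool pointing down it reaches from about 0.35 to 0.85 m from the base axis. Payload 8.1 kg.
Tool frame: the origin (TCP) lies at the very end of the fingers, on their centre line; the grasp point (between the pads) lies 19 mm behind it (ctrl.tcp_to_grasp is the distance from the TCP to the grasp point, in m); z points along the fingers, y is the direction in which the jaws open and shut (so a half turn about z gives the same grasp; the last joint's range is limited). The gripper opens to 93 mm and grips with 3 to 60 N. Pads are 15 mm wide; open, the fingers measure 128 mm over their backs; the gripper's body (75 mm by 188 mm) begins 65 mm behind the grasp point.
Start: joints at [-77.601, 7.471, 85.268, -0, 87.261, -4.893], TCP at [0.178, -0.573, 0.219] pointing down, gripper open.
Joint ranges: [-169.43, 169.43], [-51.17, 129.36], [1.28, 143.12], [-76.62, 256.62], [0, 156.53], [-152.29, 152.29]. Speed limits (degrees/s): [136.94, 136.94, 159.86, 180, 180, 180].

## Interface

Orientations are given as [roll, pitch, yaw] about the fixed x, y, z axes, in that order (R = Rz(yaw) Ry(pitch) Rx(roll)).
In Python, from rig import ctrl, eyes, order gives the robot as it stands. The module is installed in compiled form; this text tells all that it offers.
- The arm moves only by the tool move_arm, never from a script. Its argument "increments" is a list of rows, each an object of numbers: "jaw": the closure, from 0 (fully open) to 1 (shut); "tx", "ty", "tz": the shift along the world's x, y, z each as a share of 0.2 m, from -1 to 1; "twist": the turn about the world's z as a share of 180 degrees, from -1 to 1. In form: [{"jaw": .., "tx": .., "ty": .., "tz": .., "twist": ..}, ...]. A call has 1 to 12 rows; each row shifts and turns the commanded pose from where the row before left it; what a row does not reach is not made up. A row lasts 1/12 s, in which the tool goes at most 41.7 mm and 7.16 degrees, less where a joint would pass 70% of its speed; a pose out of reach is approached as far as the arm can. A call with a number of a shift or a turn outside -1 to 1 is refused whole. A call with a gripper value outside its range is refused whole. The fingers move at their own pace and stop on an object; "force" is the grip in N (left out, the last holds). Time passes only in rows, so rows that do not move let the fingers close. It gives the time, the measured TCP pose, the force and the opening at its end, in the units of the state.
- ctrl.read_state(): the state, without advancing time (a new reading comes with each control period).
- eyes.grab_frame(name): name is "scene" or "top" or "wrist"; returns a dict with "pixels" (420x560x3 uint8, red, green, blue), "vfov" (degrees; the focal length in pixels is half the picture's height over the tangent of half this angle, whatever the lens; pixels are square), "cx", "cy" (the principal point, pixels), "xyz" and "rotation" of the camera in the world. Camera axes: x right, y up, looking along -z (the intrinsics and any distortion apply to the point x, -y, -z); pixel columns grow to the right and rows downward; lengths in m; the calibration is good to about 2 mm. The wrist camera is an equidistant fisheye: a pixel r from the principal point sees the ray r / f radians off the axis. A picture is of the moment at which its call begins. There is no depth.
- order.job_done(): hands the job in, once; it reports no verdict.
The state is a dict: "time": time; "qpos": joint angles; "qvel": joint speeds; "effort": joint torques, N m; "position": TCP position; "eef_rot": TCP orientation; "wrist_force": force on the tool from outside, world axes, zero at the start; "torque": the same for the moment, N m; "finger_gap": finger opening in m.
Only numpy, scipy, OpenCV 4.12 (cv2) and the standard library are available. Lean on these libraries where they do the work, as an engineer would, in place of code of your own. Each camera call takes 0.05 s, during which the arm holds its last target.

## Working session

There is one attempt and no reset: what is moved stays moved. The work goes in short steps, Python scripts to look and compute and a tool call to move; the robot and the scene stay as the last step left them, time stands still between calls to the robot, and variables do not carry over. Pictures are saved under pics/ and viewed, and the job is handed in when it is done.

Besides the shell and the picture viewer there is one more tool, called after "Request:" as name([rows], argument=value, ...), one row to a line, values as JSON. move_arm: Moves the arm, as the interface text tells. Shift numbers are shares of 0.2 m and turn numbers shares of 180 degrees, none past 1 either way. Its arguments: {"type":"object","properties":{"increments":{"type":"array"},"force":{"type":"number"}},"required":["increments"]}

```bash
mkdir -p pics
cat > h.py <<'E'
import numpy as np, cv2
from rig import ctrl, eyes, order
import pickle
def grab(n,save):
    f=eyes.grab_frame(n); pickle.dump({k:(np.array(v) if not np.isscalar(v) else v) for k,v in f.items()},open(f'pics/{save}.pkl','wb'))
    cv2.imwrite(f'pics/{save}.png',cv2.cvtColor(np.ascontiguousarray(f['pixels']),cv2.COLOR_RGB2BGR)); return f
def load(s): return pickle.load(open(f'pics/{s}.pkl','rb'))
def foc(f): return 210/np.tan(np.radians(f['vfov'])/2)
def ray(f,u,v,fish=False):
    F=foc(f); x=(u-f['cx'])/F; y=(v-f['cy'])/F
    if fish:
        r=np.hypot(x,y); d=np.array([x/r*np.sin(r),y/r*np.sin(r),np.cos(r)]) if r>1e-9 else np.array([0,0,1.])
    else: d=np.array([x,y,1.])
    return np.array(f['rotation']).reshape(3,3)@(d*[1,-1,-1])
def atz(f,u,v,z,fish=False):
    d=ray(f,u,v,fish); p=np.array(f['xyz']); return p+d*(z-p[2])/d[2]
def proj(f,P,fish=False):
    c=np.array(f['rotation']).reshape(3,3).T@(np.array(P)-f['xyz']); c=c*[1,-1,-1]
    F=foc(f)
    if fish:
        r=np.hypot(c[0],c[1]); t=np.arctan2(r,c[2]); return np.array([f['cx']+F*t*c[0]/r,f['cy']+F*t*c[1]/r])
    return np.array([f['cx']+F*c[0]/c[2],f['cy']+F*c[1]/c[2]])
def crop(s,x0,y0,x1,y1,k,out):
    im=cv2.imread(f'pics/{s}.png')[y0:y1,x0:x1]; cv2.imwrite(f'pics/{out}.png',cv2.resize(im,None,fx=k,fy=k,interpolation=cv2.INTER_CUBIC))
E
python3 - <<'E'
from h import *
for n in ['scene','top','wrist']:
    f=grab(n,n+'0'); print(n,f['vfov'],f['cx'],f['cy'],np.round(f['xyz'],3),np.round(f['rotation'],3).tolist(),[k for k in f])
print(ctrl.read_state()); print(ctrl.tcp_to_grasp)
E
```

```text
scene 49.24065801009756 288.78467391683375 214.86255046453823 [ 1.416 -0.465  1.035] [45.129, 0.226, 62.157] ['pixels', 'vfov', 'cx', 'cy', 'xyz', 'rotation']
top 46.5950204374731 278.7233651827842 199.387427779061 [ 0.36  -0.018  1.471] [9.684, -0.101, -88.416] ['pixels', 'vfov', 'cx', 'cy', 'xyz', 'rotation']
wrist 65.70646984690485 283.6290881793555 207.01024146047084 [ 0.252 -0.55   0.383] [-16.161, 0.077, -72.725] ['pixels', 'vfov', 'cx', 'cy', 'xyz', 'rotation']
{'time': 0.15, 'qpos': array([-7.76019659e+01,  7.50606273e+00,  8.53144631e+01, -1.10929506e-03,
        8.72636972e+01, -4.89230994e+00]), 'qvel': array([-0.06979402, -0.16527713, -0.26786457, -0.03340388,  0.01740248,
       -0.00777511]), 'effort': array([ 8.53099846e-04, -5.60474038e+01, -4.92335165e+01,  7.68403150e-02,
        3.05322069e-02, -1.19847082e-04]), 'position': array([ 0.17825304, -0.5724377 ,  0.21782375]), 'eef_rot': array([-1.79915989e+02, -6.07888889e-03,  1.72903934e+01]), 'wrist_force': array([ 0.45725142, -0.40598707, -1.05926646]), 'torque': array([ 0.01458118, -0.00439893,  0.03547011]), 'finger_gap': 0.09313186024681701}
0.0188
```

```bash
sed -i "s/np.array(f\['rotation'\]).reshape(3,3)/Rot(f)/g" h.py
cat >> h.py <<'E'
from scipy.spatial.transform import Rotation
def Rot(f): return Rotation.from_euler('xyz',f['rotation'],degrees=True).as_matrix()
E
echo ok
```

```text
ok
```

View pics/scene0.png

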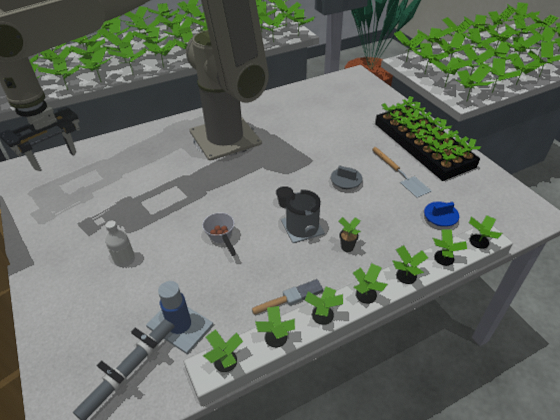

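View pics/top0.png

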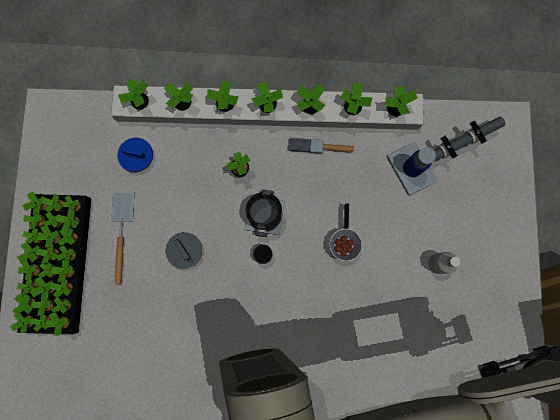

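View pics/wrist0.png

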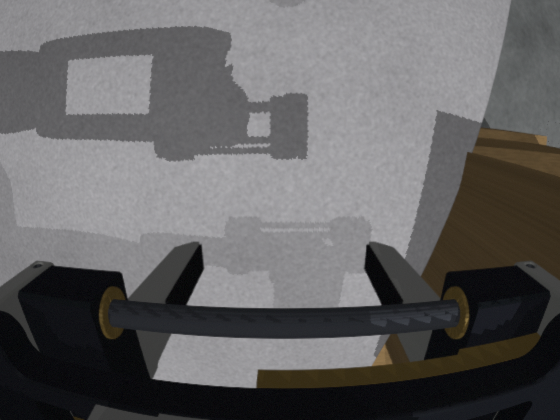

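Top view: housing near (264,211), cup near (344,243) with its handle toward (346,208), cap near (184,250) with a slanted bar, and the blue decoy at (135,155). I'll enlarge these.

Run:
```python
from h import *
crop('top0',140,170,390,290,3.2,'tc0')
crop('top0',305,190,385,270,7,'tcup'); crop('top0',225,170,305,250,7,'thou'); crop('top0',145,210,225,290,7,'tcap')
a=[cv2.imread(f'pics/{n}.png') for n in('tcup','thou','tcap')]
```

```text
(no output)
```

View pics/tcup.png

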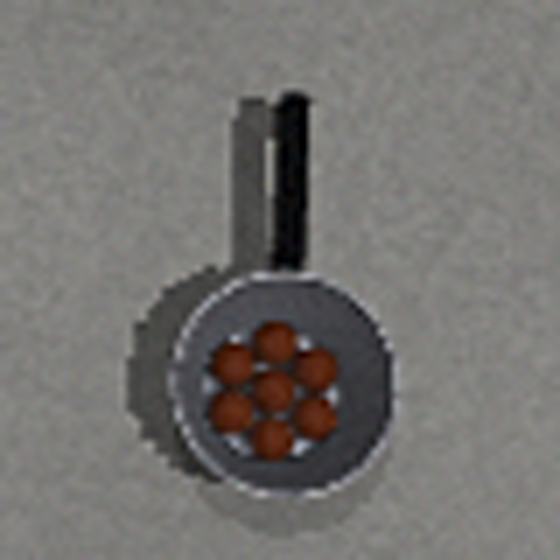

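View pics/thou.png

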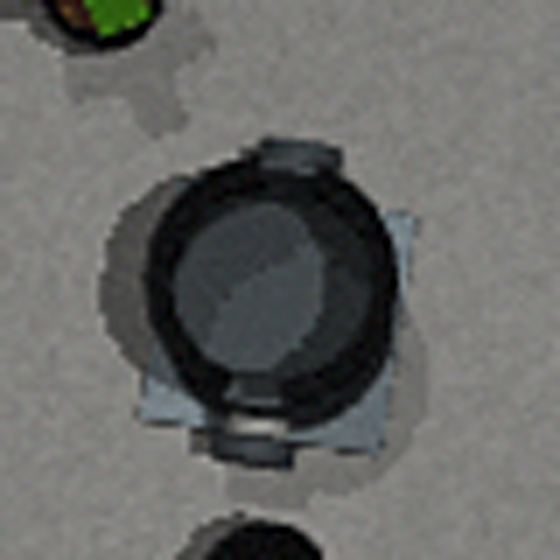

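View pics/tcap.png

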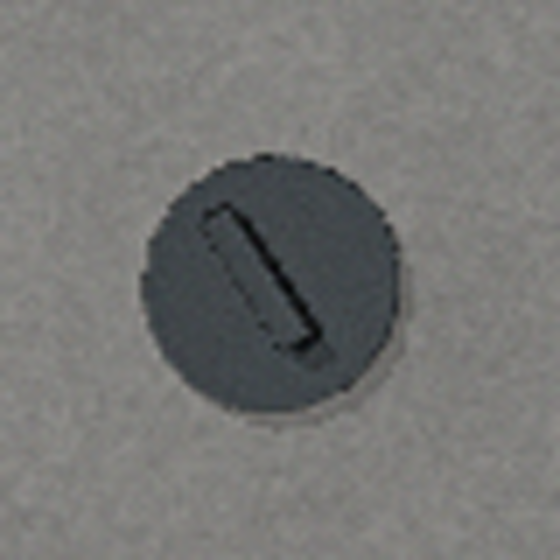

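Run:
```python
from h import *
f=load('top0')
c=lambda x,y,X,Y:(X+x/7-.43,Y+y/7-.43)
def p(n,u,z): q=atz(f,*u,z); print(n,np.round(q,4)); return q
cu=p('cup rim',c(283,383,305,190),.055)
h1=p('handle far',c(293,93,305,190),.055);h0=p('handle near',c(289,265,305,190),.055)
print('handle yaw',np.degrees(np.arctan2(*(h1-cu)[1::-1])),np.degrees(np.arctan2(*(h1-h0)[1::-1])),np.linalg.norm(h1-cu), 'diam',np.linalg.norm(atz(f,*c(172,383,305,190),.055)-atz(f,*c(394,383,305,190),.055)))
ho=p('housing',c(272.5,287.5,225,170),.112)
print('diam',np.linalg.norm(atz(f,*c(148,288,225,170),.112)-atz(f,*c(398,288,225,170),.112)))
s1=p('stub+',c(297,157,225,170),.05);s0=p('stub-',c(247,445,225,170),.05)
print('yaw',np.degrees(np.arctan2(*(s1-s0)[1::-1])),np.linalg.norm(s1-s0))
ca=p('cap',c(271,284,145,210),.026)
print('diam',np.linalg.norm(atz(f,*c(140,284,145,210),.026)-atz(f,*c(401,284,145,210),.026)))
b1=p('bar',c(218,205,145,210),.062);b0=p('bar',c(308,345,145,210),.062)
print((b0+b1)/2,'yaw',np.degrees(np.arctan2(*(b1-b0)[1::-1])),np.linalg.norm(b1-b0))
for n,u,z in [('potted',(238,167),.0),('pote',(262,254),.05),('bottle',(447,262),.15),('trowel',(123,240),0)]: p(n,u,z)
g=load('scene0')
for n,P in [('cup',cu),('h1',h1),('hou',ho),('cap',ca)]: print(n,proj(g,P))
crop('scene0',180,140,380,270,4,'sc')
```

```text
cup rim [ 0.4749 -0.2094  0.055 ]
handle far [ 0.5967 -0.213   0.055 ]
handle near [ 0.524  -0.2116  0.055 ]
handle yaw -1.700658597829312 -1.0673685020572903 0.12192435068758077 diam 0.09198613944573712
housing [0.5585 0.0282 0.112 ]
diam 0.10052098332327489
stub+ [0.6236 0.0217 0.05  ]
stub- [0.5009 0.0387 0.05  ]
yaw -7.8761135620544644 0.12389508502942267
cap [0.4467 0.2638 0.026 ]
diam 0.11001118906450354
bar [0.4764 0.2807 0.062 ]
bar [0.42   0.2402 0.062 ]
[0.44820735 0.26040964 0.062     ] yaw 35.71385897778184 0.06936512924665726
potted [0.709  0.1153 0.    ]
pote [0.4404 0.0304 0.05  ]
bottle [ 0.4272 -0.4711  0.15  ]
trowel [0.4736 0.4524 0.    ]
cup [218.58409709 222.86339952]
h1 [233.44907801 250.7444602 ]
hou [302.16904436 200.17104908]
cap [346.35207998 176.61602785]
```

View pics/sc.png

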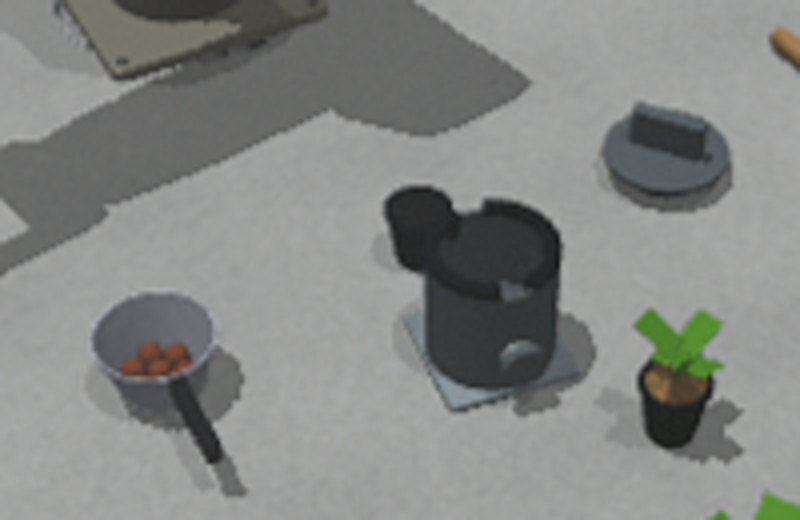

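Request:
move_arm([
  {"jaw":0,"tx":0.09,"ty":0.08,"tz":0,"twist":0.039},
  {"jaw":0,"tx":0.09,"ty":0.08,"tz":0,"twist":0.039},
  {"jaw":0,"tx":0.09,"ty":0.08,"tz":0,"twist":0.039},
  {"jaw":0,"tx":0.09,"ty":0.08,"tz":0,"twist":0.039},
  {"jaw":0,"tx":0.09,"ty":0.08,"tz":0,"twist":0.039},
  {"jaw":0,"tx":0.09,"ty":0.08,"tz":0,"twist":0.039},
  {"jaw":0,"tx":0.09,"ty":0.08,"tz":0,"twist":0.039},
  {"jaw":0,"tx":0.09,"ty":0.08,"tz":0,"twist":0.039},
  {"jaw":0,"tx":0.09,"ty":0.08,"tz":0,"twist":0.039},
  {"jaw":0,"tx":0.09,"ty":0.08,"tz":0,"twist":0.039},
  {"jaw":0,"tx":0.09,"ty":0.08,"tz":0,"twist":0.039},
  {"jaw":0,"tx":0.09,"ty":0.08,"tz":0,"twist":0.039},
])

```text
time: 1.15
position: [0.395, -0.3798, 0.2183]
eef_rot: [-180.0, -0.0, 101.9]
wrist_force: [-0.4, -0.1, -0.0]
finger_gap: 0.0928
```

Request:
move_arm([
  {"jaw":0,"tx":0.08,"ty":0.08,"tz":0,"twist":0.039},
  {"jaw":0,"tx":0.08,"ty":0.08,"tz":0,"twist":0.039},
  {"jaw":0,"tx":0.08,"ty":0.08,"tz":0,"twist":0.039},
  {"jaw":0,"tx":0.08,"ty":0.08,"tz":0,"twist":0.039},
  {"jaw":0,"tx":0.08,"ty":0.08,"tz":0,"twist":0.039},
  {"jaw":0,"tx":0.08,"ty":0.08,"tz":0,"twist":0.039},
  {"jaw":0,"tx":0.08,"ty":0.08,"tz":0,"twist":0.039},
  {"jaw":0,"tx":0.08,"ty":0.08,"tz":0,"twist":0.039},
  {"jaw":0,"tx":0.08,"ty":0.08,"tz":0,"twist":0.039},
  {"jaw":0,"tx":0.08,"ty":0.08,"tz":0,"twist":0.039},
  {"jaw":0,"tx":0,"ty":0,"tz":0,"twist":0.039},
])

```text
time: 2.07
position: [0.5564, -0.2177, 0.2181]
eef_rot: [179.9, 0.0, 179.3]
wrist_force: [-0.1, -1.1, 0.4]
finger_gap: 0.093
```

Run:
```python
from h import *
f=grab('wrist','w1'); print(f['xyz'],f['rotation'])
for n,P in [('h1',[.5967,-.213,.055]),('cup',[.475,-.2094,.055]),('hm',[.563,-.2116,.055])]: print(n,proj(f,P,True))
```

```text
[ 0.47834201 -0.21702142  0.38332436] [-1.61989677e+01 -7.53792944e-02  8.92419676e+01]
h1 [288.43534705 227.52404906]
cup [290.80618154 111.67588711]
hm [289.48864803 197.05861498]
```

View pics/w1.png

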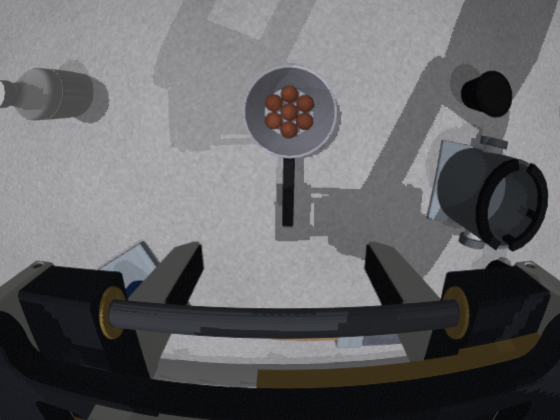

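Request:
move_arm([
  {"jaw":0,"tx":0.09,"ty":0.03,"tz":-0.1,"twist":0},
  {"jaw":0,"tx":0,"ty":0,"tz":-0.2,"twist":0},
  {"jaw":0,"tx":0,"ty":0,"tz":-0.2,"twist":0},
  {"jaw":0,"tx":0,"ty":0,"tz":-0.2,"twist":0},
  {"jaw":0,"tx":0,"ty":0,"tz":-0.15,"twist":0},
  {"jaw":0,"tx":0,"ty":0,"tz":-0.12,"twist":0},
  {"jaw":0.3,"tx":0,"ty":0,"tz":0,"twist":0},
  {"jaw":1,"tx":0,"ty":0,"tz":0,"twist":0},
  {"jaw":1,"tx":0,"ty":0,"tz":0,"twist":0},
  {"jaw":1,"tx":0,"ty":0,"tz":0,"twist":0},
  {"jaw":1,"tx":0,"ty":0,"tz":0,"twist":0},
  {"jaw":1,"tx":0,"ty":0,"tz":0,"twist":0},
], force=40)

```text
time: 3.12
position: [0.5737, -0.2155, 0.0267]
eef_rot: [-179.9, 0.2, 178.7]
wrist_force: [-0.1, -0.1, 0.2]
finger_gap: 0.0576
```

Request:
move_arm([
  {"jaw":1},
  {"jaw":1},
  {"jaw":1},
  {"jaw":1},
  {"jaw":1},
  {"jaw":1},
])

```text
invalid input at $.increments[0]: expected keys jaw, tx, ty, tz, twist
```

Request:
move_arm([
  {"jaw":1,"tx":0,"ty":0.02,"tz":-0.01,"twist":0},
  {"jaw":1,"tx":0,"ty":0,"tz":0,"twist":0},
  {"jaw":1,"tx":0,"ty":0,"tz":0,"twist":0},
  {"jaw":1,"tx":0,"ty":0,"tz":0,"twist":0},
  {"jaw":1,"tx":0,"ty":0,"tz":0,"twist":0},
  {"jaw":1,"tx":0,"ty":0,"tz":0,"twist":0},
  {"jaw":1,"tx":0,"ty":0,"tz":0,"twist":0},
  {"jaw":1,"tx":0,"ty":0,"tz":0,"twist":0},
])

```text
time: 3.78
position: [0.5724, -0.2109, 0.0226]
eef_rot: [-180.0, -0.0, 178.7]
wrist_force: [0.2, 0.1, -0.8]
finger_gap: 0.0116
```

Request:
move_arm([
  {"jaw":1,"tx":0,"ty":0,"tz":0.02,"twist":0},
  {"jaw":1,"tx":0,"ty":0,"tz":0.05,"twist":0},
  {"jaw":1,"tx":0,"ty":0,"tz":0.08,"twist":0},
  {"jaw":1,"tx":0,"ty":0,"tz":0.05,"twist":0},
  {"jaw":1,"tx":0,"ty":0,"tz":0,"twist":0},
])

```text
time: 4.2
position: [0.5746, -0.2119, 0.0664]
eef_rot: [-179.9, 0.3, 178.8]
wrist_force: [-0.3, 0.6, -1.4]
finger_gap: 0.012
```

Run:
```python
from h import *
f=grab('wrist','w2');grab('scene','s2');crop('scene0',0,0,10,10,1,'x')
crop('scene0',0,0,10,10,1,'x');crop('s2',150,140,350,290,4,'s2c'); print(ctrl.read_state()['torque'])
```

```text
[ 0.06174786 -0.36839307 -0.04077437]
```

View pics/s2c.png

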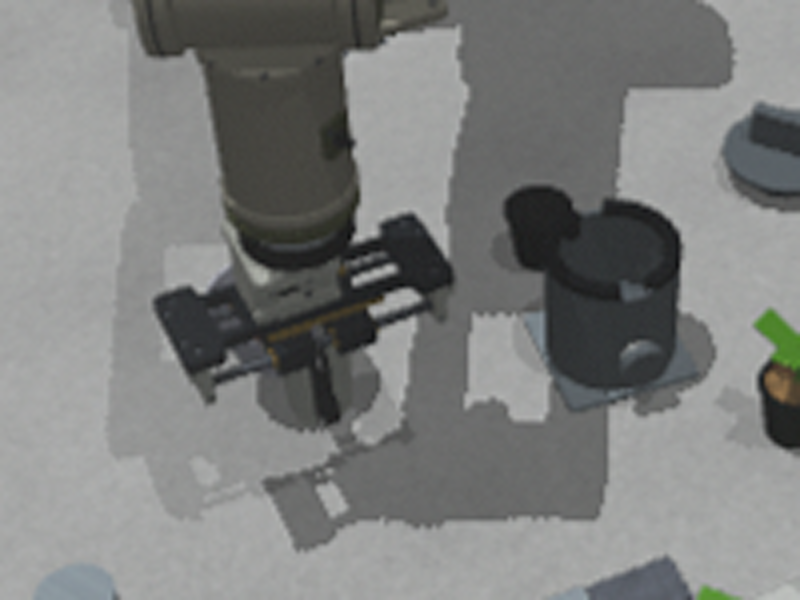

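View pics/w2.png

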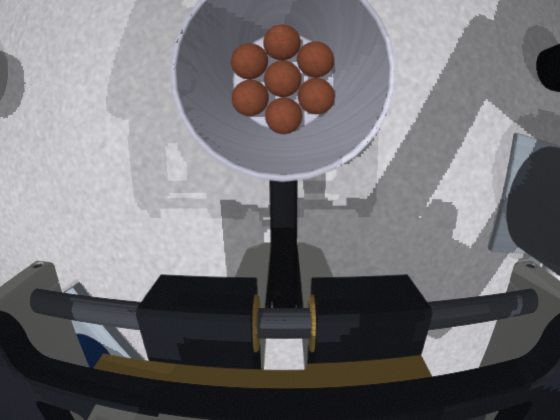

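Request:
move_arm([
  {"jaw":1,"tx":0,"ty":0,"tz":0.04,"twist":-0.015},
  {"jaw":1,"tx":0,"ty":0,"tz":0.06,"twist":-0.03},
  {"jaw":1,"tx":0,"ty":0,"tz":0.06,"twist":-0.03},
  {"jaw":1,"tx":0,"ty":0,"tz":0.06,"twist":-0.03},
  {"jaw":1,"tx":0,"ty":0,"tz":0.06,"twist":-0.03},
  {"jaw":1,"tx":0,"ty":0,"tz":0.06,"twist":-0.03},
  {"jaw":1,"tx":0,"ty":0,"tz":0.06,"twist":-0.03},
  {"jaw":1,"tx":0,"ty":0,"tz":0.05,"twist":-0.03},
  {"jaw":1,"tx":-0.02,"ty":0,"tz":0.02,"twist":-0.03},
  {"jaw":1,"tx":-0.02,"ty":0.02,"tz":0,"twist":-0.03},
  {"jaw":1,"tx":-0.02,"ty":0.03,"tz":0,"twist":-0.03},
  {"jaw":1,"tx":-0.02,"ty":0.03,"tz":0,"twist":-0.03},
])

```text
time: 5.3
position: [0.5556, -0.1946, 0.1555]
eef_rot: [-179.9, -0.1, 116.4]
wrist_force: [-0.4, -0.2, -1.7]
finger_gap: 0.012
```

Request:
move_arm([
  {"jaw":1,"tx":0,"ty":0.03,"tz":0,"twist":-0.03},
  {"jaw":1,"tx":0,"ty":0.04,"tz":0,"twist":-0.03},
  {"jaw":1,"tx":0,"ty":0.04,"tz":0,"twist":-0.03},
  {"jaw":1,"tx":0,"ty":0.04,"tz":0,"twist":-0.03},
  {"jaw":1,"tx":0,"ty":0.04,"tz":0,"twist":-0.025},
  {"jaw":1,"tx":0,"ty":0.02,"tz":0,"twist":0},
  {"jaw":1,"tx":0,"ty":0,"tz":0,"twist":0},
])

```text
time: 5.88
position: [0.5559, -0.152, 0.1557]
eef_rot: [-179.9, -0.0, 90.7]
wrist_force: [0.2, -0.4, -0.7]
finger_gap: 0.0115
```

Run:
```python
from h import *
f=grab('wrist','w3');grab('scene','s3');crop('s3',180,80,380,230,4,'s3c'); s=ctrl.read_state();print(s['position'],s['eef_rot'],f['xyz'],s['wrist_force'])
for P in ([.5585,.0282,.112],[.5585,.0282-.051,.112],[.5585,.0282+.051,.112],[.5585-.051,.0282,.112],[.5585+.051,.0282,.112]): print(proj(f,P,True))
```

```text
[ 0.55606488 -0.15292392  0.15608647] [-1.79949382e+02 -8.17957730e-04  9.07201516e+01] [ 0.55462292 -0.07462789  0.32100056] [ 0.69442841 -0.28550778 -1.56474475]
[292.00422298 -33.24014603]
[291.24484024  36.38980807]
[292.48749973 -90.88242389]
[214.87719734 -30.83458646]
[368.43577133 -27.61199089]
```

View pics/w3.png

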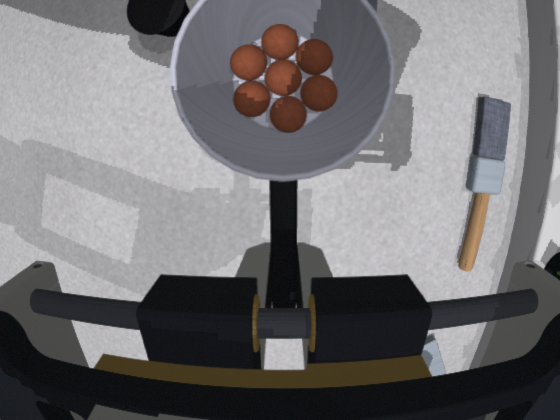

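View pics/s3c.png

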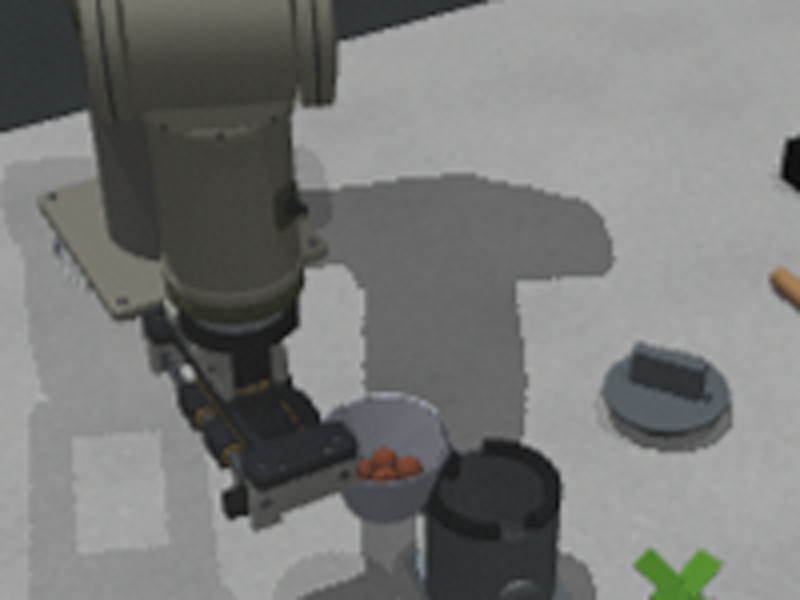

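Request:
move_arm([
  {"jaw":1,"tx":0.02,"ty":0.05,"tz":0,"twist":0},
  {"jaw":1,"tx":0,"ty":0,"tz":-0.05,"twist":0},
  {"jaw":1,"tx":0,"ty":0,"tz":-0.05,"twist":0},
  {"jaw":1,"tx":0,"ty":0,"tz":0,"twist":0},
  {"jaw":1,"tx":0,"ty":0,"tz":0,"twist":0},
  {"jaw":1,"tx":0,"ty":0,"tz":0,"twist":0},
])

```text
time: 6.48
position: [0.56, -0.143, 0.1362]
eef_rot: [-179.9, -0.0, 90.6]
wrist_force: [-0.5, 0.6, -2.8]
finger_gap: 0.0117
```

Run:
```python
from h import *
grab('scene','s4');crop('s4',220,130,340,220,6,'s4c'); s=ctrl.read_state();print(s['position'],s['wrist_force'],s['torque'])
```

```text
[ 0.56016799 -0.14303191  0.13646926] [ 0.30518643 -0.18601759 -1.7879551 ] [-0.14552836 -0.10582462 -0.04628314]
```

View pics/s4c.png

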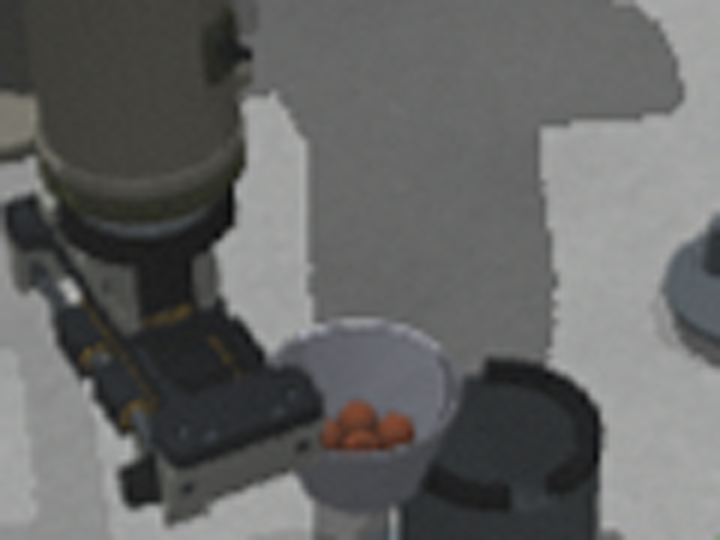

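```bash
cat >> h.py <<'E'
def cuppts(piv,d,th,a=.097,zg=.0414):
    # piv grasp point, d unit horiz pour dir, th tilt deg -> function cup(x along d, lateral, z)->world
    d=np.array([d[0],d[1],0.]);d/=np.linalg.norm(d); l=np.cross([0,0,1],d); t=np.radians(th)
    ax=d*np.cos(t)-np.array([0,0,1])*np.sin(t); az=d*np.sin(t)+np.array([0,0,1])*np.cos(t)
    return lambda x,y,z: np.array(piv)+ax*(x+a)+l*y+az*(z-zg)
def draw(s,piv,d,th,out,box,k,a=.097,zg=.0414,H=True):
    f=load(s); im=cv2.imread(f'pics/{s}.png'); x0,y0,x1,y1=box
    im=cv2.resize(im[y0:y1,x0:x1],None,fx=k,fy=k,interpolation=cv2.INTER_CUBIC)
    P=cuppts(piv,d,th,a,zg); tt=np.linspace(0,2*np.pi,49)
    def pl(pts,c):
        q=np.array([(proj(f,p)-[x0,y0]+.5)*k for p in pts]); cv2.polylines(im,[np.round(q).astype(int)],False,c,1,cv2.LINE_AA)
    for r,z in ((.030,0),(.048,.055)): pl([P(r*np.cos(t),r*np.sin(t),z) for t in tt],(0,255,255))
    pl([P(-.046,0,.055),P(-.122,0,.055),P(-.122,0,.035),P(-.046,0,.035)],(255,255,0))
    if H:
        for r in(.04,.051): pl([[.5585+r*np.cos(t),.0282+r*np.sin(t),.112] for t in tt],(0,255,0))
    cv2.imwrite(f'pics/{out}.png',im)
E
python3 - <<'E'
from h import *
draw('s4',[.5601,-.143,.1362+.0188],(-.011,1),0,'s4d',(200,100,360,220),5)
E
```

```text
(no output)
```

View pics/s4d.png

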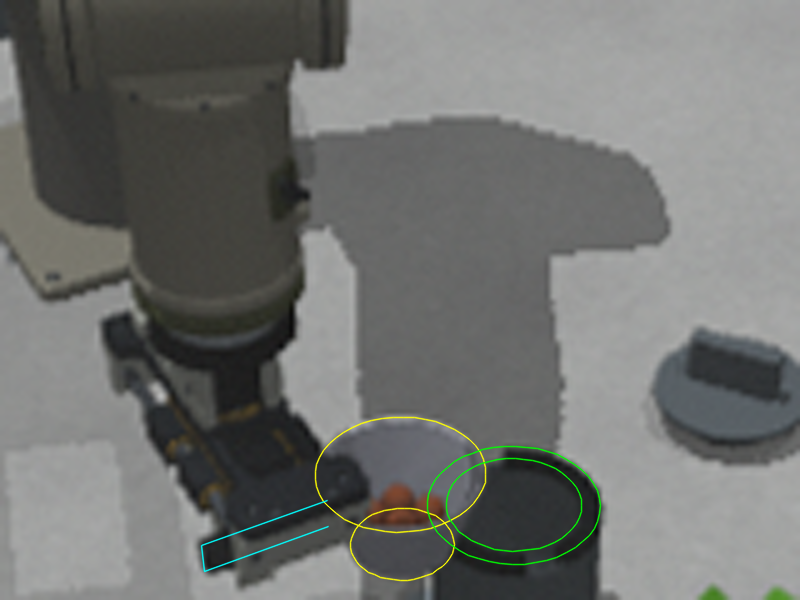

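Request:
move_arm([
  {"jaw":1,"tx":0,"ty":0,"tz":0,"twist":0},
  {"jaw":1,"tx":0,"ty":0,"tz":0,"twist":0},
  {"jaw":1,"tx":0,"ty":0,"tz":0,"twist":0},
  {"jaw":1,"tx":0,"ty":0,"tz":0,"twist":0},
  {"jaw":1,"tx":0,"ty":0.023,"tz":0.054,"twist":0},
  {"jaw":1,"tx":0,"ty":0.023,"tz":0.054,"twist":0},
  {"jaw":1,"tx":0,"ty":0,"tz":0,"twist":0},
  {"jaw":1,"tx":0,"ty":0,"tz":0,"twist":0},
], force=5)

```text
time: 7.2
position: [0.5616, -0.1337, 0.1603]
eef_rot: [179.8, 0.1, 90.6]
wrist_force: [0.6, -1.5, 0.1]
finger_gap: 0.0122
```

Run:
```python
from h import *
grab('scene','s5'); s=ctrl.read_state();p=s['position']+[0,0,.0188];print(p,s['wrist_force'],s['torque'])
draw('s5',p,(-.011,1),10,'s5d',(200,100,360,220),5)
```

```text
[ 0.56123724 -0.13389806  0.17838484] [ 0.34025792 -1.25372318  0.76605534] [-0.25934065 -0.16797018 -0.02978004]
```

View pics/s5d.png

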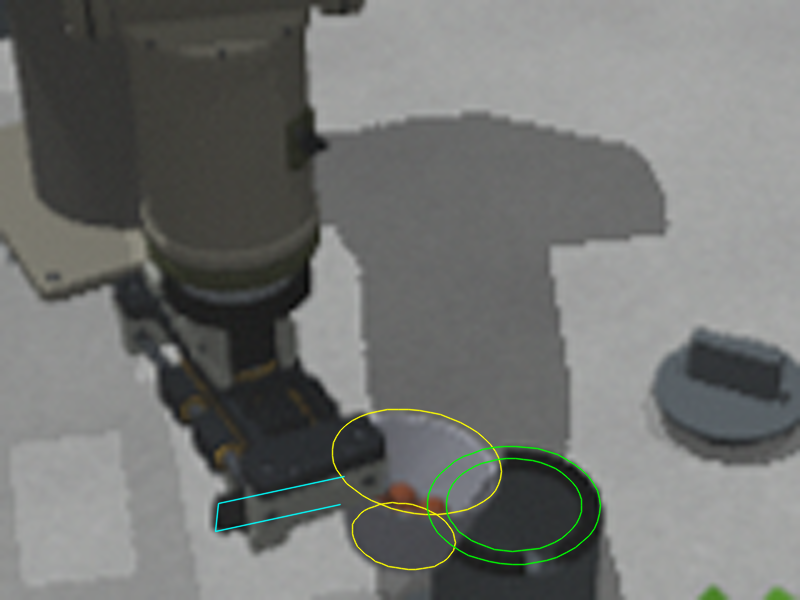

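Request:
move_arm([
  {"jaw":1,"tx":0,"ty":0.032,"tz":0.049,"twist":0},
  {"jaw":1,"tx":0,"ty":0.032,"tz":0.049,"twist":0},
  {"jaw":1,"tx":0,"ty":0.04,"tz":0.043,"twist":0},
  {"jaw":1,"tx":0,"ty":0.04,"tz":0.043,"twist":0},
  {"jaw":1,"tx":0,"ty":0.046,"tz":0.035,"twist":0},
  {"jaw":1,"tx":0,"ty":0.046,"tz":0.035,"twist":0},
  {"jaw":1,"tx":0,"ty":0,"tz":0,"twist":0},
  {"jaw":1,"tx":0,"ty":0,"tz":0,"twist":0},
])

```text
time: 7.92
position: [0.5608, -0.0859, 0.2097]
eef_rot: [179.9, 0.0, 90.6]
wrist_force: [0.6, -1.6, 2.2]
finger_gap: 0.0119
```

Run:
```python
from h import *
grab('scene','s6'); s=ctrl.read_state();p=s['position']+[0,0,.0188];print(p,s['wrist_force'],s['torque'],s['finger_gap'])
draw('s6',p,(-.011,1),40,'s6d',(200,100,360,220),5)
```

```text
[ 0.56074552 -0.08648061  0.22826617] [-0.09239567 -0.61279296  2.56517635] [-0.12205317 -0.26717767 -0.03075312] 0.01206457026724092
```

View pics/s6d.png

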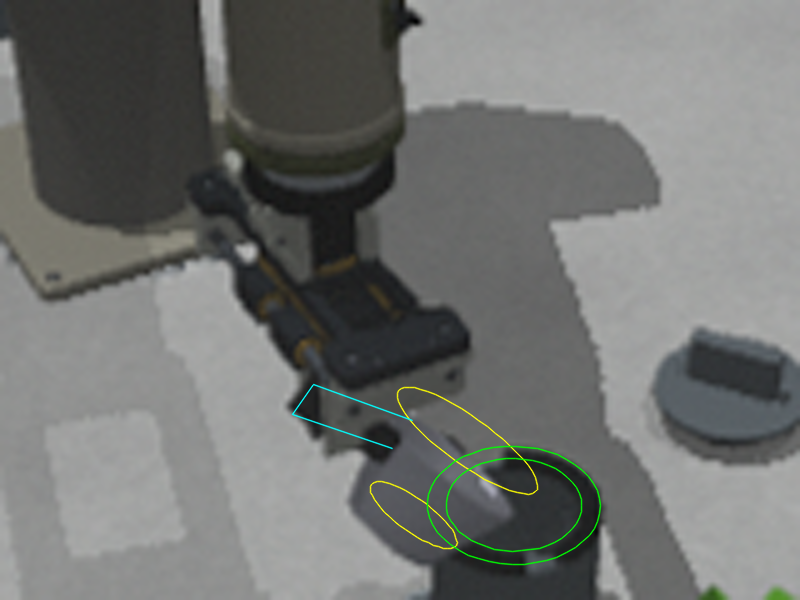

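Run:
```python
from h import *
p=[.56075,-.0865,.2283]
for th in(60,70): draw('s6',p,(-.011,1),th,f's6_{th}',(230,140,330,220),4)
cv2.imwrite('pics/s6x.png',np.hstack([cv2.imread(f'pics/s6_{t}.png') for t in(60,70)]))
```

```text
(no output)
```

View pics/s6x.png

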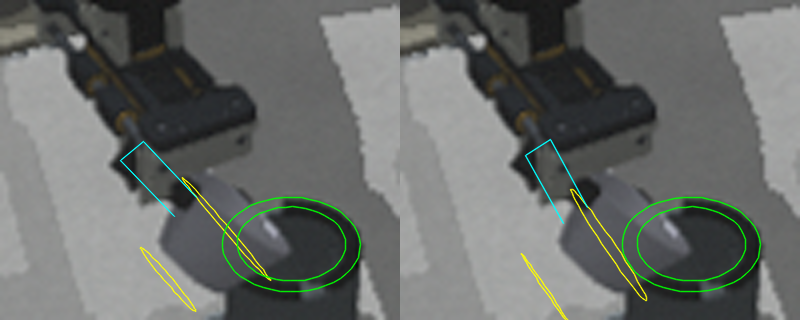

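Run:
```python
from h import *
p=[.56075,-.0865,.2283]
rows=[]
for a in(.075,.085):
  r=[]
  for th in(45,52,60):
    draw('s6',p,(-.011,1),th,'tmp',(240,160,320,220),4.5 if 0 else 4,a=a); im=cv2.imread('pics/tmp.png'); r.append(cv2.resize(im[:,:260],None,fx=1,fy=1))
  rows.append(np.hstack(r))
cv2.imwrite('pics/s6y.png',np.vstack(rows))
```

```text
(no output)
```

View pics/s6y.png

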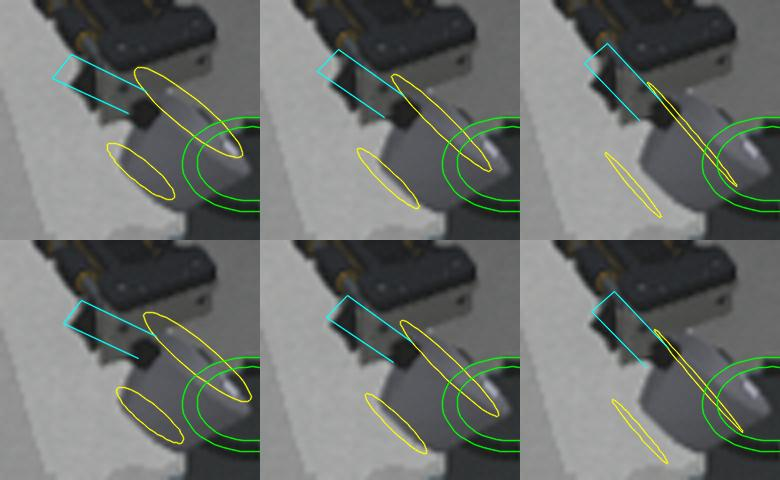

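Run:
```python
from h import *
grab('wrist','w6');f=grab('top','t6');crop('t6',205,150,325,290,4,'t6c')
p=[.56075,-.0865,.2283]
rows=[]
for zg in(.0414,.033,.025):
  r=[]
  for th in(55,62):
    draw('s6',p,(-.011,1),th,'tmp',(240,160,320,220),4,a=.092,zg=zg); im=cv2.imread('pics/tmp.png'); r.append(im)
  rows.append(np.hstack(r))
cv2.imwrite('pics/s6y.png',np.vstack(rows)[:600])
```

```text
(no output)
```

View pics/s6y.png

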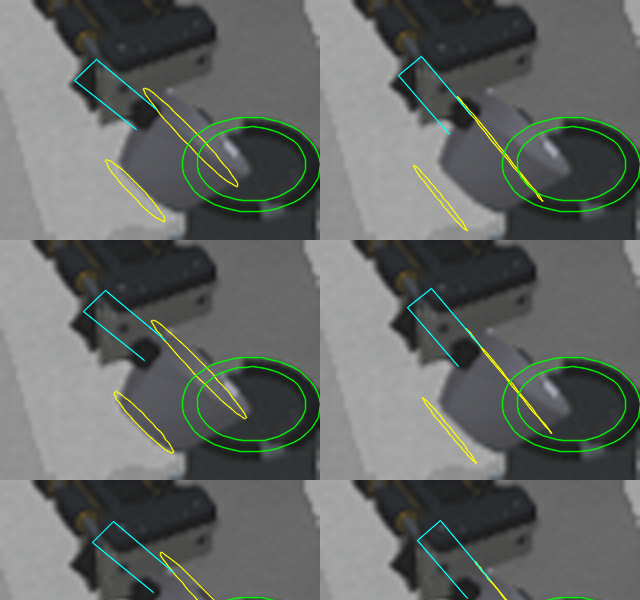

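View pics/w6.png

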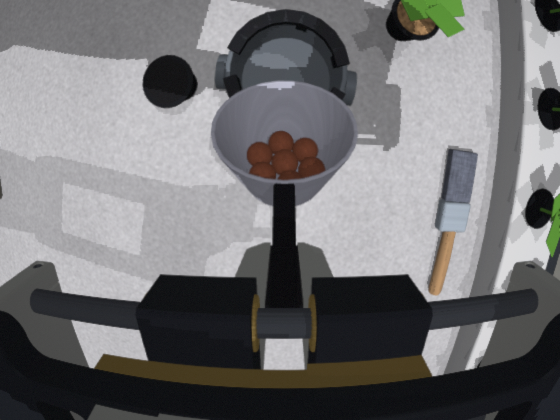

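View pics/t6c.png

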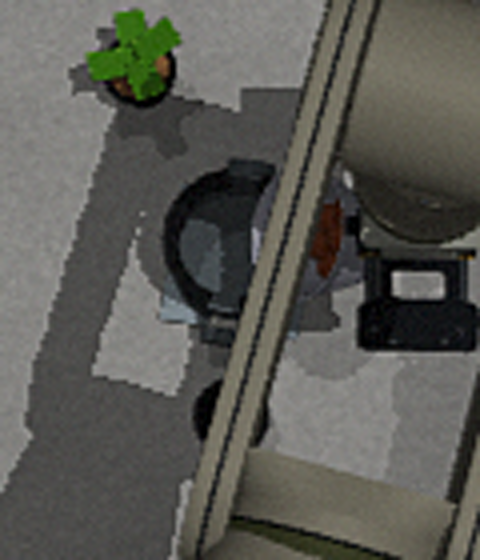

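```bash
cat >> h.py <<'E'
def draww(s,piv,d,th,out,a=.097,zg=.0414,box=(150,50,430,270),k=2):
    f=load(s); im=cv2.imread(f'pics/{s}.png'); x0,y0,x1,y1=box
    im=cv2.resize(im[y0:y1,x0:x1],None,fx=k,fy=k)
    P=cuppts(piv,d,th,a,zg); tt=np.linspace(0,2*np.pi,49)
    def pl(pts,c):
        q=np.array([(proj(f,p,True)-[x0,y0]+.5)*k for p in pts]); cv2.polylines(im,[np.round(q).astype(int)],False,c,1,cv2.LINE_AA)
    for r,z in ((.030,0),(.048,.055)): pl([P(r*np.cos(t),r*np.sin(t),z) for t in tt],(0,255,255))
    for y in(-.006,.006): pl([P(-.046,y,.055),P(-.122,y,.055),P(-.122,y,.035)],(255,255,0))
    cv2.imwrite(f'pics/{out}.png',im)
E
python3 - <<'E'
from h import *
p=[.56075,-.0865,.2283]
L=[]
for th in(25,32,40,48):
    draww('w6',p,(-.011,1),th,'tmp',k=1.4); L.append(cv2.imread('pics/tmp.png'))
cv2.imwrite('pics/w6y.png',np.vstack([np.hstack(L[:2]),np.hstack(L[2:])])[:600])
E
```

```text
(no output)
```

View pics/w6y.png

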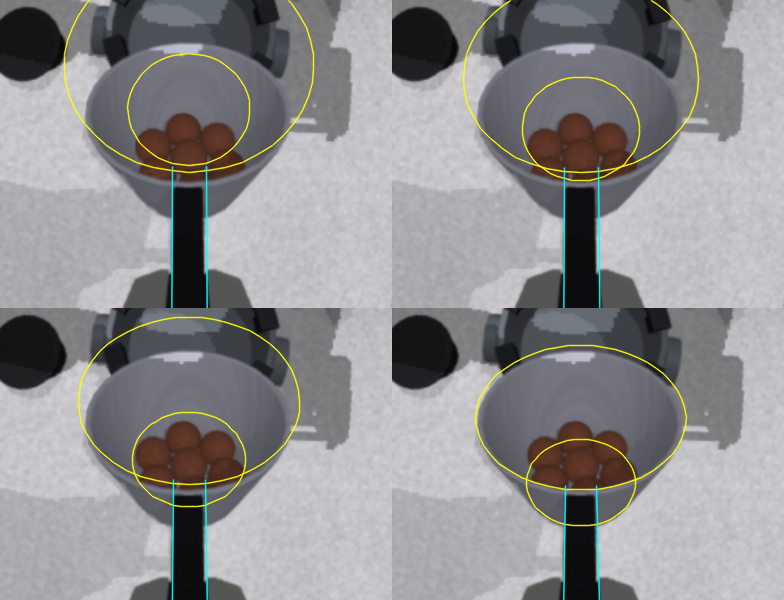

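Request:
move_arm([
  {"jaw":1,"tx":0,"ty":0.04,"tz":0.02,"twist":0},
  {"jaw":1,"tx":0,"ty":0.05,"tz":0.02,"twist":0},
  {"jaw":1,"tx":0,"ty":0.05,"tz":0.02,"twist":0},
  {"jaw":1,"tx":0,"ty":0.05,"tz":0.01,"twist":0},
  {"jaw":1,"tx":0,"ty":0,"tz":0,"twist":0},
  {"jaw":1,"tx":0,"ty":0,"tz":0,"twist":0},
])

```text
time: 8.57
position: [0.5602, -0.0473, 0.2229]
eef_rot: [-180.0, -0.0, 90.7]
wrist_force: [0.2, 0.4, 0.3]
finger_gap: 0.012
```

Run:
```python
from h import *
grab('wrist','w7');grab('scene','s7');crop('s7',220,120,340,220,5,'s7c')
s=ctrl.read_state();p=s['position']+[0,0,.0188];print(p,s['wrist_force'],s['torque'],s['finger_gap'])
L=[]
for th in(50,57,64,71):
    draww('w7',p,(-.011,1),th,'tmp',k=1.4); L.append(cv2.imread('pics/tmp.png'))
cv2.imwrite('pics/w7y.png',np.vstack([np.hstack(L[:2]),np.hstack(L[2:])])[:600])
```

```text
[ 0.5601942  -0.04812754  0.24154318] [-0.08173589  0.82448328  0.1655853 ] [ 0.18631354 -0.11084201  0.00933366] 0.01198523971286017
```

View pics/w7y.png

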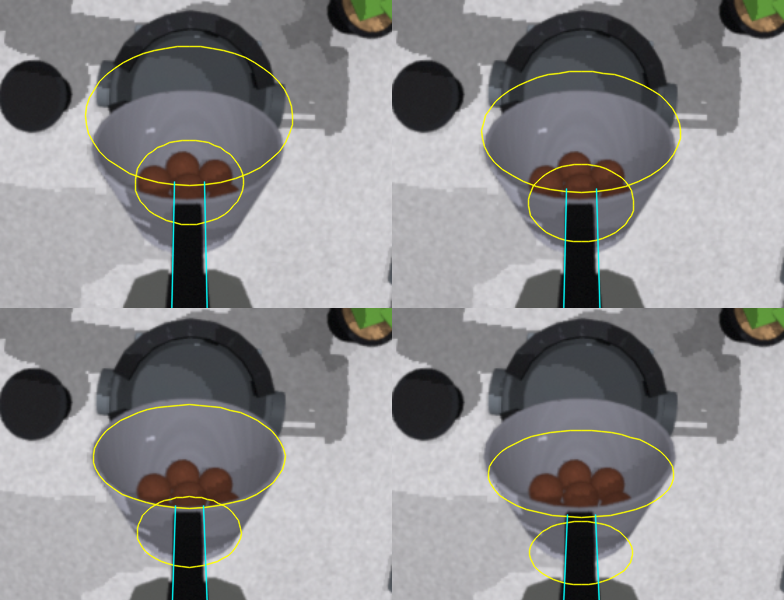

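View pics/s7c.png

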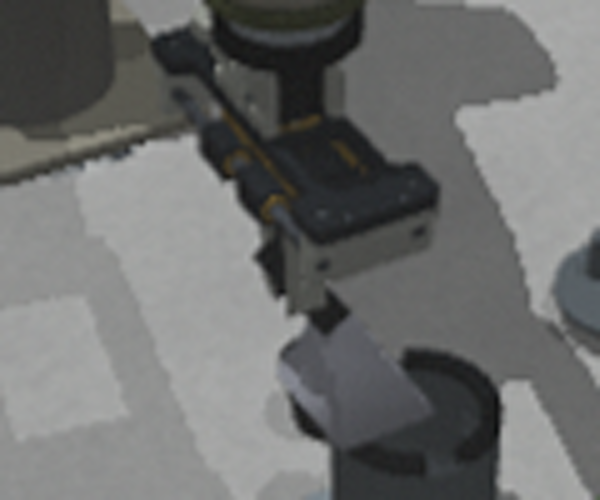

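Request:
move_arm([
  {"jaw":1,"tx":0,"ty":0.04,"tz":0.01,"twist":0},
  {"jaw":1,"tx":0,"ty":0.04,"tz":0.01,"twist":0},
  {"jaw":1,"tx":0,"ty":0.04,"tz":0,"twist":0},
  {"jaw":1,"tx":0,"ty":0.04,"tz":0,"twist":0},
  {"jaw":1,"tx":0,"ty":0.04,"tz":0,"twist":0},
  {"jaw":1,"tx":0,"ty":0,"tz":0,"twist":0},
  {"jaw":1,"tx":0,"ty":0,"tz":0,"twist":0},
])

```text
time: 9.25
position: [0.5603, -0.0078, 0.2269]
eef_rot: [-180.0, 0.0, 90.6]
wrist_force: [-0.3, 0.1, -1.8]
finger_gap: 0.012
```

Run:
```python
from h import *
grab('wrist','w8');grab('scene','s8');crop('s8',220,120,340,220,5,'s8c')
s=ctrl.read_state();p=s['position']+[0,0,.0188];print(p,s['wrist_force'],s['torque'],s['finger_gap'])
L=[]
for th in(65,71,77,84):
    draww('w8',p,(-.011,1),th,'tmp',k=1.4); L.append(cv2.imread('pics/tmp.png'))
cv2.imwrite('pics/w8y.png',np.vstack([np.hstack(L[:2]),np.hstack(L[2:])])[:600])
```

```text
[ 0.56033516 -0.00855977  0.24575336] [-0.57326531  0.15438544 -0.82435645] [-0.14605439 -0.0717147  -0.00135754] 0.01198255239298988
```

View pics/w8y.png

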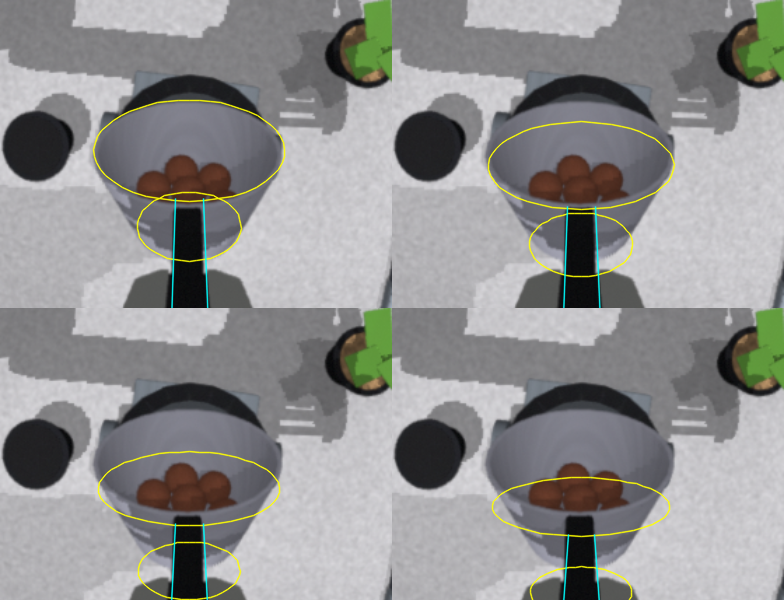

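View pics/s8c.png

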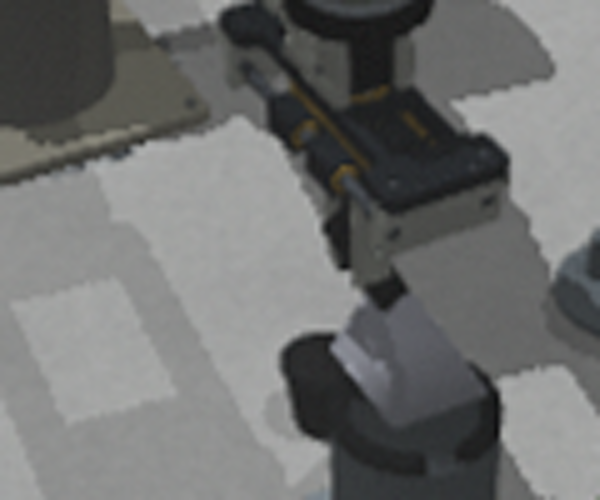

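Request:
move_arm([
  {"jaw":1,"tx":0,"ty":-0.045,"tz":0,"twist":0},
  {"jaw":1,"tx":0,"ty":-0.045,"tz":0,"twist":0},
  {"jaw":1,"tx":0,"ty":-0.045,"tz":0,"twist":0},
  {"jaw":1,"tx":0,"ty":-0.045,"tz":0,"twist":0},
  {"jaw":1,"tx":0,"ty":0,"tz":-0.025,"twist":0},
  {"jaw":1,"tx":0,"ty":0.02,"tz":0,"twist":0},
  {"jaw":1,"tx":0,"ty":0.03,"tz":0,"twist":0},
  {"jaw":1,"tx":0,"ty":0.03,"tz":0,"twist":0},
  {"jaw":1,"tx":0,"ty":0,"tz":0,"twist":0},
], force=4)

```text
time: 10.1
position: [0.5608, -0.0268, 0.2227]
eef_rot: [179.9, -0.0, 90.6]
wrist_force: [2.1, 0.2, 1.4]
finger_gap: 0.0119
```

Run:
```python
from h import *
grab('wrist','w9');grab('scene','s9');crop('s9',220,120,340,220,5,'s9c')
s=ctrl.read_state();p=s['position']+[0,0,.0188];print(p,s['wrist_force'],s['torque'],s['finger_gap'])
L=[]
for th in(60,66,71,77):
    draww('w9',p,(-.011,1),th,'tmp',k=1.4); L.append(cv2.imread('pics/tmp.png'))
cv2.imwrite('pics/w9y.png',np.vstack([np.hstack(L[:2]),np.hstack(L[2:])])[:600])
```

```text
[ 0.56071964 -0.02750783  0.24134667] [0.23642072 0.79749427 3.51580982] [ 0.01671311 -0.45046098 -0.01124639] 0.012016978077561996
```

View pics/w9y.png

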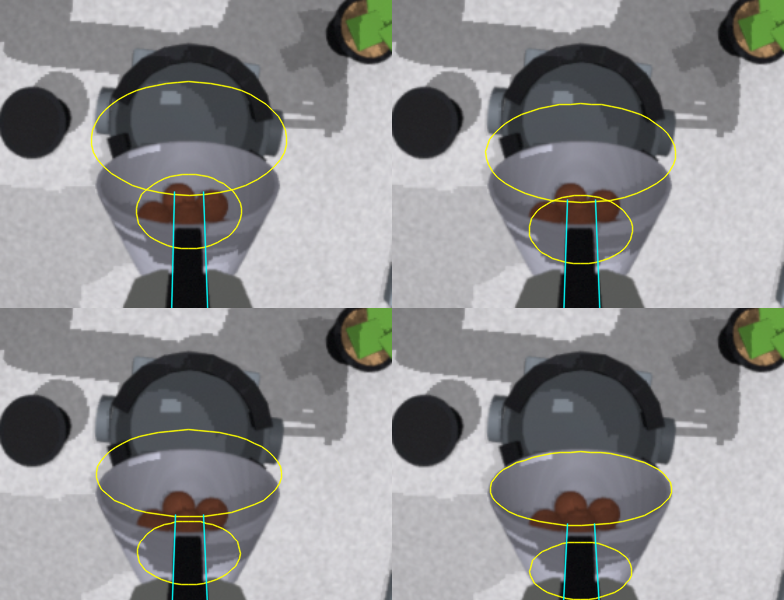

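View pics/s9c.png

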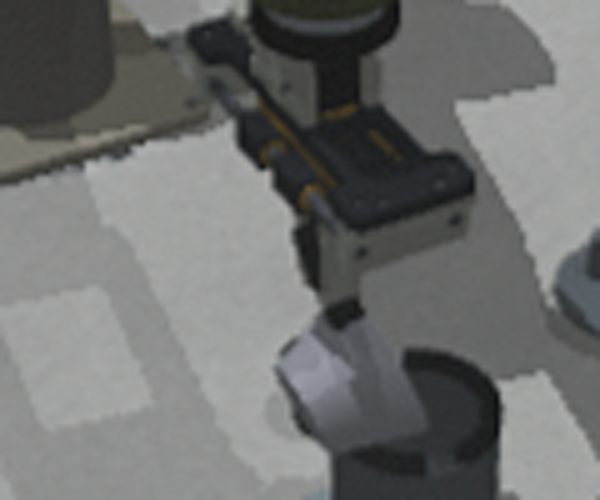

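Request:
move_arm([
  {"jaw":1,"tx":0,"ty":0.04,"tz":0,"twist":0},
  {"jaw":1,"tx":0,"ty":0.04,"tz":-0.01,"twist":0},
  {"jaw":1,"tx":0,"ty":0.04,"tz":-0.01,"twist":0},
  {"jaw":1,"tx":0,"ty":0.03,"tz":-0.01,"twist":0},
  {"jaw":1,"tx":0,"ty":0,"tz":0,"twist":0},
  {"jaw":1,"tx":0,"ty":0,"tz":0,"twist":0},
])

```text
time: 10.7
position: [0.5604, 0.0024, 0.2159]
eef_rot: [180.0, -0.0, 90.6]
wrist_force: [1.7, 1.2, 4.1]
finger_gap: 0.0119
```

Run:
```python
from h import *
grab('wrist','w10');grab('scene','s10');crop('s10',220,120,340,220,5,'s10c')
s=ctrl.read_state();p=s['position']+[0,0,.0188];print(p,s['wrist_force'],s['torque'],s['finger_gap'])
L=[]
for th in(77,83,89,95):
    draww('w10',p,(-.011,1),th,'tmp',k=1.4); L.append(cv2.imread('pics/tmp.png'))
cv2.imwrite('pics/w10y.png',np.vstack([np.hstack(L[:2]),np.hstack(L[2:])])[:600])
```

```text
[0.56039373 0.00172475 0.23474017] [1.03389357 0.91616882 3.30939023] [ 0.2739882  -0.5831028   0.02757021] 0.012429918347366157
```

View pics/w10y.png

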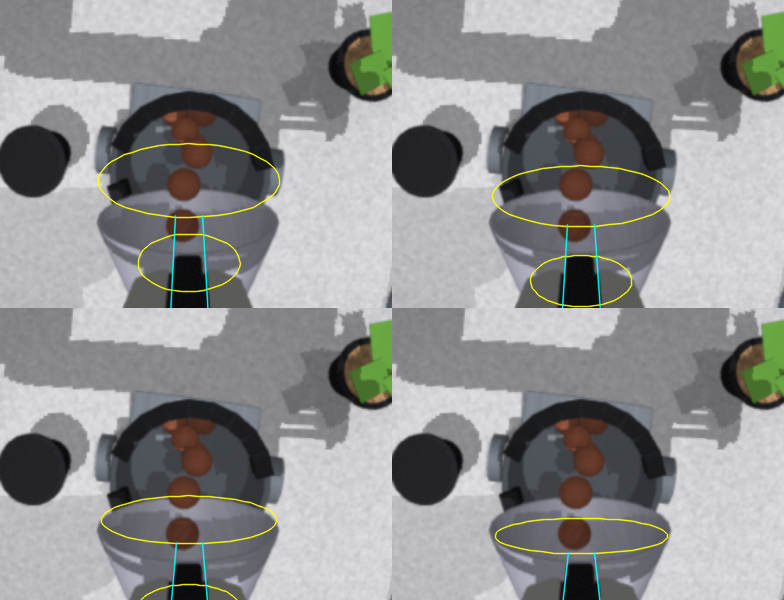

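View pics/s10c.png

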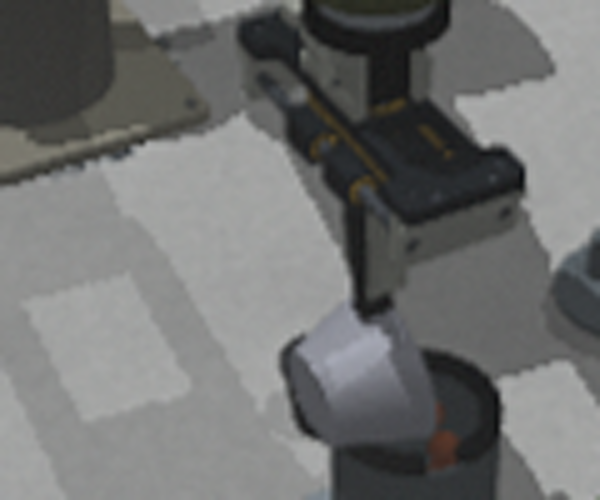

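Request:
move_arm([
  {"jaw":1,"tx":0,"ty":0.02,"tz":-0.01,"twist":0},
  {"jaw":1,"tx":0,"ty":0,"tz":0,"twist":0},
  {"jaw":1,"tx":0,"ty":0,"tz":0,"twist":0},
  {"jaw":1,"tx":0,"ty":0,"tz":0,"twist":0},
  {"jaw":1,"tx":0,"ty":0,"tz":0,"twist":0},
  {"jaw":1,"tx":0,"ty":0,"tz":0,"twist":0},
  {"jaw":1,"tx":0,"ty":0,"tz":0,"twist":0},
  {"jaw":1,"tx":0,"ty":0,"tz":0,"twist":0},
])

```text
time: 11.47
position: [0.5604, 0.0055, 0.214]
eef_rot: [-180.0, -0.0, 90.5]
wrist_force: [2.1, 0.4, 3.0]
finger_gap: 0.0118
```

Run:
```python
from h import *
grab('wrist','w11');crop('w11',180,60,400,260,3.0,'w11c')
s=ctrl.read_state();print(s['position'],s['wrist_force'],s['finger_gap'])
```

```text
[0.56040161 0.00544007 0.21406798] [1.16728547 1.40282201 3.6140995 ] 0.01207625363716988
```

View pics/w11c.png

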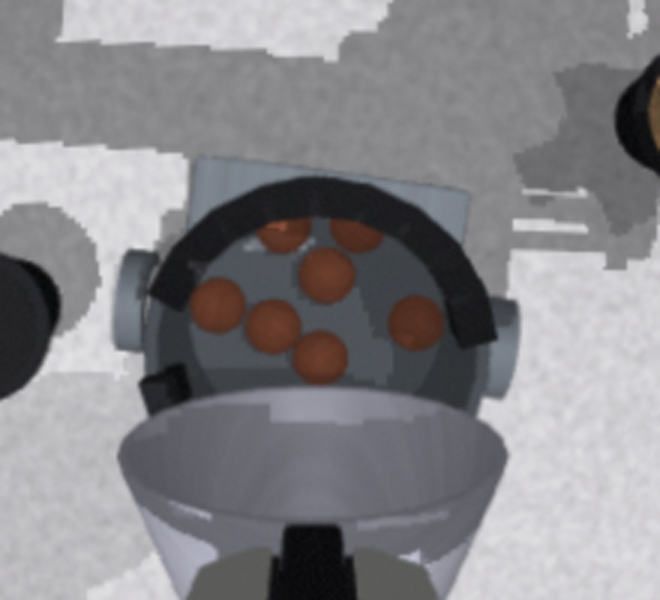

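Request:
move_arm([
  {"jaw":1,"tx":0,"ty":0,"tz":0.05,"twist":0},
  {"jaw":1,"tx":0,"ty":0,"tz":0.1,"twist":0},
  {"jaw":1,"tx":0,"ty":0,"tz":0.1,"twist":0},
  {"jaw":1,"tx":0,"ty":-0.08,"tz":0,"twist":0},
  {"jaw":1,"tx":0,"ty":-0.14,"tz":0,"twist":0},
  {"jaw":1,"tx":0,"ty":-0.14,"tz":0,"twist":0},
  {"jaw":1,"tx":0,"ty":-0.14,"tz":0,"twist":0},
  {"jaw":1,"tx":0,"ty":-0.14,"tz":0,"twist":0},
  {"jaw":1,"tx":0,"ty":-0.14,"tz":-0.13,"twist":0},
  {"jaw":1,"tx":0,"ty":0,"tz":-0.2,"twist":0},
  {"jaw":1,"tx":0,"ty":0,"tz":-0.2,"twist":0},
  {"jaw":1,"tx":0,"ty":0,"tz":-0.11,"twist":0},
], force=20)

```text
time: 12.52
position: [0.5569, -0.1504, 0.1306]
eef_rot: [-179.6, -0.1, 90.5]
wrist_force: [-0.7, 0.4, -2.1]
finger_gap: 0.0121
```

Run:
```python
from h import *
grab('wrist','w12');grab('scene','s12')
s=ctrl.read_state();p=s['position']+[0,0,.0188];print(p,s['wrist_force'],s['torque'],s['finger_gap'])
for th in (80,90): draw('s12',p,(-.011,1),th,f's12_{th}',(170,130,290,250),3.3)
a=np.hstack([cv2.imread(f'pics/s12_{t}.png') for t in(80,90)])
cv2.imwrite('pics/s12d.png',a)
```

```text
[ 0.55565609 -0.14933439  0.14860663] [-1.0510026  -0.18121117 -1.76904244] [ 0.0293525  -0.0159168   0.01294178] 0.012037021652149406
```

View pics/s12d.png

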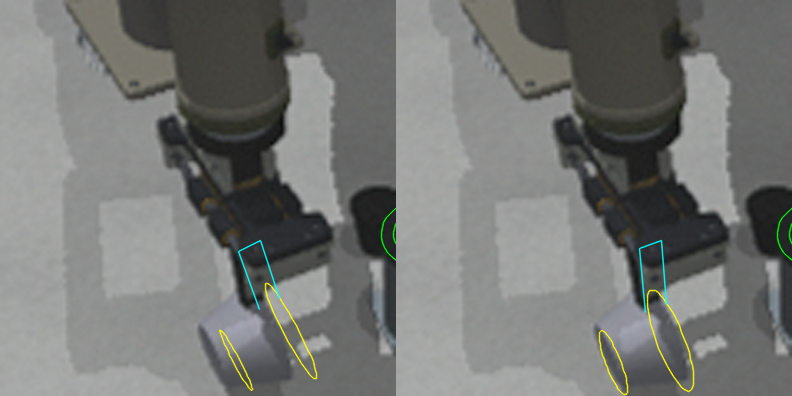

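View pics/w12.png

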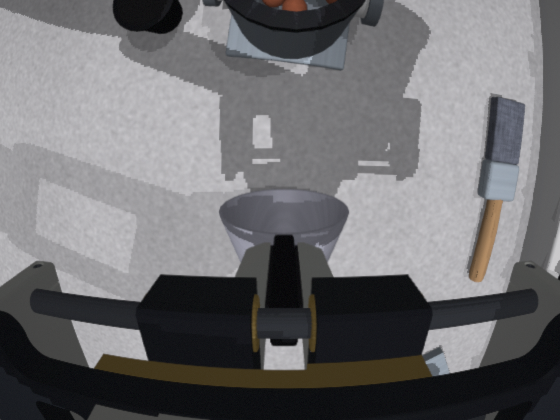

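Request:
move_arm([
  {"jaw":1,"tx":0,"ty":0,"tz":-0.01,"twist":0},
  {"jaw":1,"tx":0,"ty":0,"tz":-0.02,"twist":0},
  {"jaw":1,"tx":0,"ty":-0.05,"tz":-0.02,"twist":0},
  {"jaw":1,"tx":0,"ty":-0.06,"tz":-0.02,"twist":0},
  {"jaw":1,"tx":0,"ty":-0.06,"tz":-0.01,"twist":0},
  {"jaw":1,"tx":0,"ty":-0.06,"tz":-0.01,"twist":0},
  {"jaw":1,"tx":0,"ty":0,"tz":0,"twist":0},
], force=5)

```text
time: 13.2
position: [0.5601, -0.1996, 0.118]
eef_rot: [-180.0, 0.1, 90.4]
wrist_force: [0.0, -0.3, -1.7]
finger_gap: 0.0119
```

```bash
cat > v.py <<'E'
from h import *
import sys
n=sys.argv[1]; ths=[float(x) for x in sys.argv[2:6]]
grab('wrist','w'+n)
s=ctrl.read_state();p=s['position']+[0,0,.0188];print(s['time'],p,s['eef_rot'],s['wrist_force'],s['torque'],s['finger_gap'])
L=[]
for th in ths:
    draww('w'+n,p,(-.011,1),th,'tmp',k=1.4); L.append(cv2.imread('pics/tmp.png'))
cv2.imwrite(f'pics/w{n}y.png',np.vstack([np.hstack(L[:2]),np.hstack(L[2:])])[:600])
E
python3 v.py 13 65 72 79 86
```

```text
13.25 [ 0.56012568 -0.19832218  0.13679113] [-1.79992560e+02  9.35008375e-03  9.04201802e+01] [ 0.45387701  0.02787497 -0.96057388] [-0.01178992 -0.0669697   0.01783128] 0.012024279597521406
```

View pics/w13y.png

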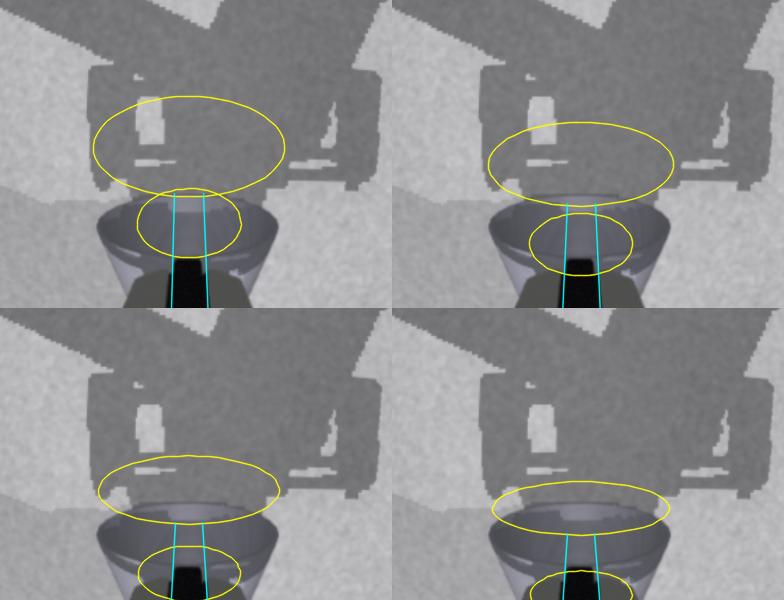

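Run:
```python
from h import *
grab('scene','s13')
p=np.array([.5601,-.1983,.1368])
L=[]
for a,zg,th in ((.097,.0414,80),(.097,.0414,90),(.088,.0414,90),(.088,.05,90)):
    draw('s13',p,(-.007,1),th,'tmp',(170,150,260,230),4,a=a,zg=zg); L.append(cv2.imread('pics/tmp.png')[:300,:380])
cv2.imwrite('pics/s13d.png',np.vstack([np.hstack(L[:2]),np.hstack(L[2:])]))
L=[]
for a,zg,th in ((.097,.0414,92),(.088,.0414,90),(.088,.05,88),(.088,.05,80)):
    draww('w13',p,(-.007,1),th,'tmp',k=1.4,a=a,zg=zg); L.append(cv2.imread('pics/tmp.png'))
cv2.imwrite('pics/w13y.png',np.vstack([np.hstack(L[:2]),np.hstack(L[2:])])[:600])
```

```text
(no output)
```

View pics/s13d.png

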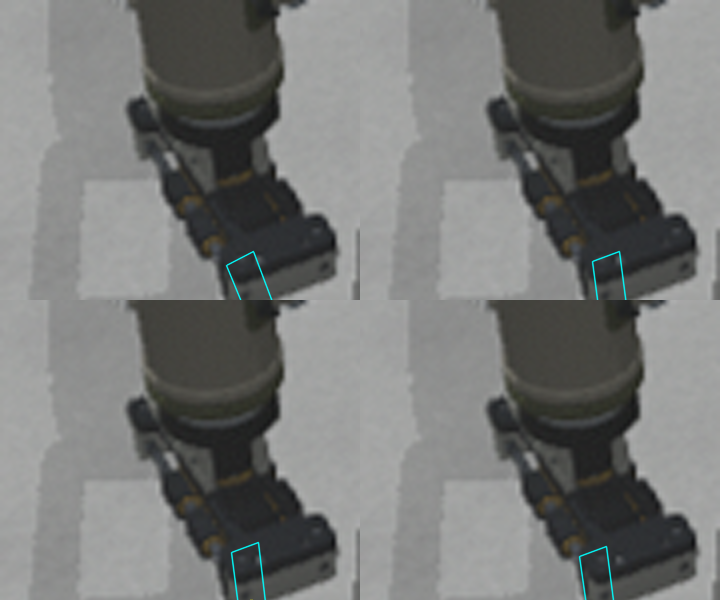

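View pics/w13y.png

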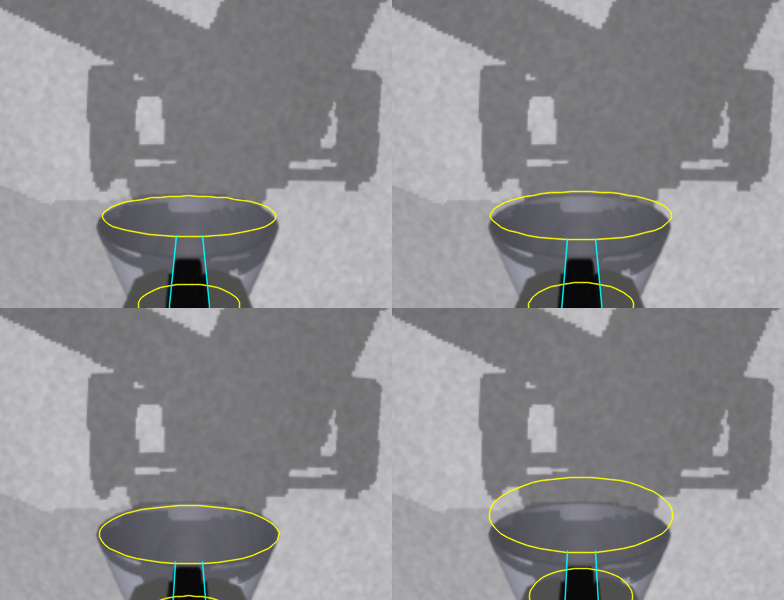

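Request:
move_arm([
  {"jaw":1,"tx":0,"ty":0.02,"tz":0.05,"twist":0},
  {"jaw":1,"tx":0,"ty":0.1,"tz":0,"twist":0},
  {"jaw":1,"tx":0,"ty":0.1,"tz":0,"twist":0},
  {"jaw":1,"tx":0,"ty":0.1,"tz":0,"twist":0},
  {"jaw":1,"tx":0,"ty":0.08,"tz":0,"twist":0},
  {"jaw":1,"tx":0,"ty":0,"tz":-0.06,"twist":0},
  {"jaw":1,"tx":0,"ty":-0.03,"tz":-0.01,"twist":0},
  {"jaw":1,"tx":0,"ty":-0.05,"tz":-0.01,"twist":0},
  {"jaw":1,"tx":0,"ty":-0.05,"tz":-0.01,"twist":0},
  {"jaw":1,"tx":0,"ty":-0.05,"tz":-0.01,"twist":0},
  {"jaw":1,"tx":0,"ty":-0.03,"tz":-0.01,"twist":0},
  {"jaw":1,"tx":0,"ty":0,"tz":0,"twist":0},
])

```text
time: 14.3
position: [0.5603, -0.1613, 0.1062]
eef_rot: [180.0, 0.1, 90.4]
wrist_force: [0.5, -0.6, 0.4]
finger_gap: 0.0121
```

```bash
sed -i "s/th,'tmp',k=1.4)/th,'tmp',k=1.4,a=.088,zg=.049)/" v.py; python3 v.py 14 65 72 79 86
```

```text
14.35 [ 0.5603725  -0.16026595  0.12496353] [1.79980728e+02 2.39522451e-02 9.04163350e+01] [-0.11221123 -0.33997463 -0.09363699] [-0.15119236 -0.03229929 -0.01371197] 0.012297408648784602
```

View pics/w14y.png

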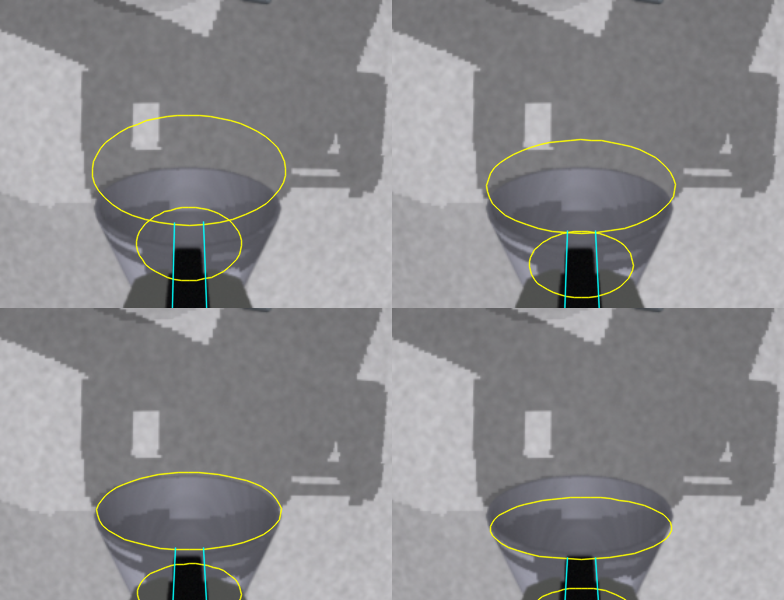

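Request:
move_arm([
  {"jaw":1,"tx":0,"ty":-0.05,"tz":-0.007,"twist":0},
  {"jaw":1,"tx":0,"ty":-0.05,"tz":-0.007,"twist":0},
  {"jaw":1,"tx":0,"ty":-0.05,"tz":-0.007,"twist":0},
  {"jaw":1,"tx":0,"ty":-0.05,"tz":-0.007,"twist":0},
  {"jaw":1,"tx":0,"ty":-0.05,"tz":-0.01,"twist":0},
  {"jaw":1,"tx":0,"ty":-0.05,"tz":-0.01,"twist":0},
  {"jaw":1,"tx":0,"ty":0,"tz":0,"twist":0},
])

```text
time: 14.93
position: [0.5605, -0.2209, 0.0964]
eef_rot: [180.0, 0.1, 90.5]
wrist_force: [0.8, -1.6, 4.4]
finger_gap: 0.012
```

```bash
sed -i "s/a=.088,zg=.049/a=.083,zg=.049/" v.py; python3 v.py 15 45 53 61 69
```

```text
14.9833 [ 0.56054813 -0.22004078  0.11534173] [1.79959654e+02 4.48129280e-02 9.04628653e+01] [ 0.623518   -0.59102257  3.08801818] [-0.29714358 -0.1432072   0.002397  ] 0.011457606491778247
```

View pics/w15y.png

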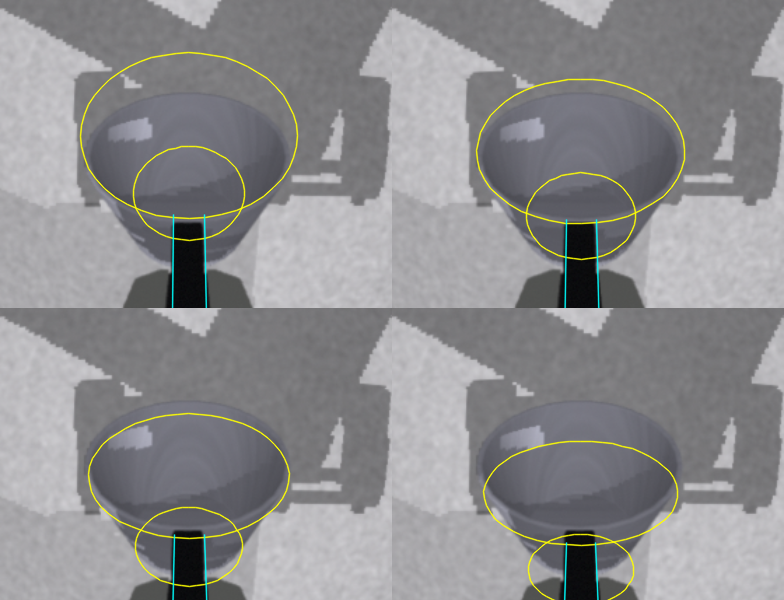

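Request:
move_arm([
  {"jaw":1,"tx":0,"ty":-0.045,"tz":-0.01,"twist":0},
  {"jaw":1,"tx":0,"ty":-0.045,"tz":-0.01,"twist":0},
  {"jaw":1,"tx":0,"ty":-0.05,"tz":-0.019,"twist":0},
  {"jaw":1,"tx":0,"ty":-0.05,"tz":-0.019,"twist":0},
  {"jaw":1,"tx":0,"ty":-0.045,"tz":-0.027,"twist":0},
  {"jaw":1,"tx":0,"ty":-0.045,"tz":-0.027,"twist":0},
  {"jaw":1,"tx":0,"ty":0,"tz":0,"twist":0},
])

```text
time: 15.57
position: [0.5594, -0.2762, 0.0722]
eef_rot: [-179.9, -0.0, 90.5]
wrist_force: [0.6, -0.4, -0.2]
finger_gap: 0.0124
```

```bash
sed -i "s/a=.083,zg=.049/a=.083,zg=.045/" v.py; python3 v.py 16 20 27 34 41
```

```text
15.6167 [ 0.55947879 -0.27530235  0.09148315] [-1.79901650e+02 -4.44370897e-02  9.04731641e+01] [ 0.9378888  -0.5049044  -1.17678625] [-0.12440537 -0.09768095 -0.01107953] 0.012033143410167422
```

View pics/w16y.png

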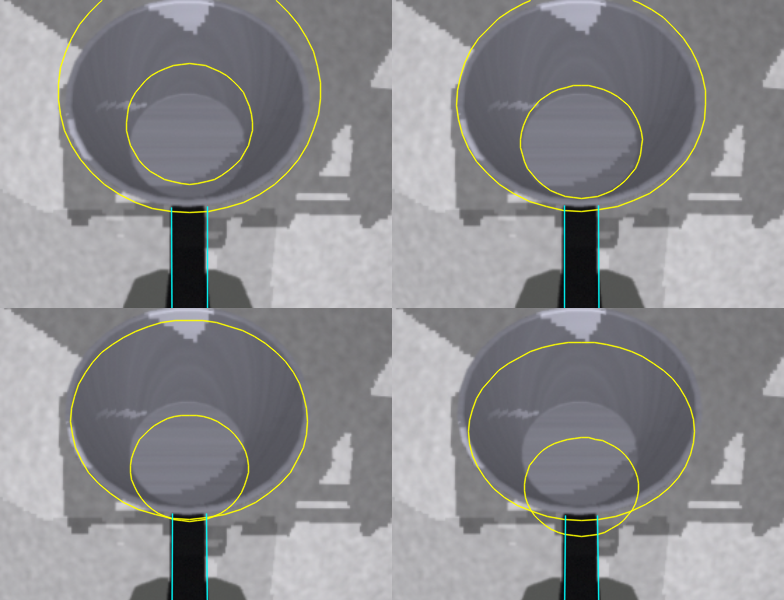

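Request:
move_arm([
  {"jaw":1,"tx":0,"ty":-0.04,"tz":-0.034,"twist":0},
  {"jaw":1,"tx":0,"ty":-0.04,"tz":-0.034,"twist":0},
  {"jaw":1,"tx":0,"ty":-0.033,"tz":-0.042,"twist":0},
  {"jaw":1,"tx":0,"ty":-0.033,"tz":-0.042,"twist":0},
  {"jaw":1,"tx":0,"ty":-0.025,"tz":-0.046,"twist":0},
  {"jaw":1,"tx":0,"ty":-0.02,"tz":-0.03,"twist":0},
  {"jaw":1,"tx":0,"ty":0,"tz":0,"twist":0},
  {"jaw":1,"tx":0,"ty":0,"tz":0,"twist":0},
])

```text
time: 16.28
position: [0.5597, -0.3124, 0.0274]
eef_rot: [-179.9, -0.1, 90.5]
wrist_force: [-0.2, 0.3, -0.8]
finger_gap: 0.0124
```

```bash
python3 v.py 17 0 3 6 12
```

```text
16.3333 [ 0.56006311 -0.31233004  0.04680167] [-1.79950682e+02 -4.35820952e-02  9.05509071e+01] [-0.17100157  1.0078236  -0.08136509] [-0.11337508 -0.08498015  0.01727863] 0.012042873718929543
```

View pics/w17y.png

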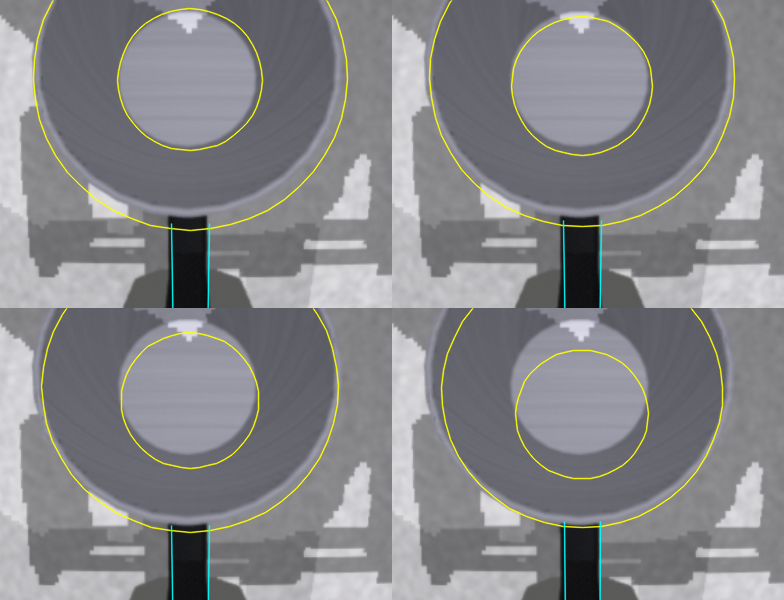

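Request:
move_arm([
  {"jaw":1,"tx":0,"ty":0,"tz":-0.015,"twist":0},
  {"jaw":1,"tx":0,"ty":0,"tz":0,"twist":0},
  {"jaw":0.8,"tx":0,"ty":0,"tz":0,"twist":0},
  {"jaw":0.5,"tx":0,"ty":0,"tz":0,"twist":0},
  {"jaw":0.5,"tx":0,"ty":0,"tz":0,"twist":0},
  {"jaw":0.5,"tx":0,"ty":0,"tz":0,"twist":0},
  {"jaw":0.5,"tx":0,"ty":0,"tz":0.1,"twist":0},
  {"jaw":0.5,"tx":0,"ty":0,"tz":0.2,"twist":0},
  {"jaw":0,"tx":0,"ty":0,"tz":0.2,"twist":0},
  {"jaw":0,"tx":0,"ty":0,"tz":0.2,"twist":0},
  {"jaw":0,"tx":0,"ty":0,"tz":0.2,"twist":0},
  {"jaw":0,"tx":0,"ty":0,"tz":0.1,"twist":0},
])

```text
time: 17.33
position: [0.562, -0.3137, 0.2323]
eef_rot: [179.6, 0.2, 90.6]
wrist_force: [1.2, -0.7, 1.2]
finger_gap: 0.0687
```

Run:
```python
from h import *
grab('scene','s18');grab('wrist','w18');s=ctrl.read_state();print(s['position'],s['eef_rot'],s['qpos'],s['finger_gap'])
```

```text
[ 0.56287398 -0.31428445  0.23244164] [179.50592057   0.33284712  90.55263736] [-3.37343001e+01  1.34670169e+01  7.71103168e+01  3.33539469e-03
  8.88269417e+01 -3.42884236e+01] 0.07653578563967978
```

View pics/s18.png

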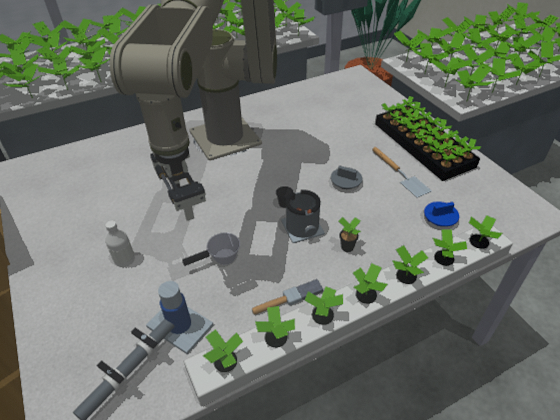

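View pics/w18.png

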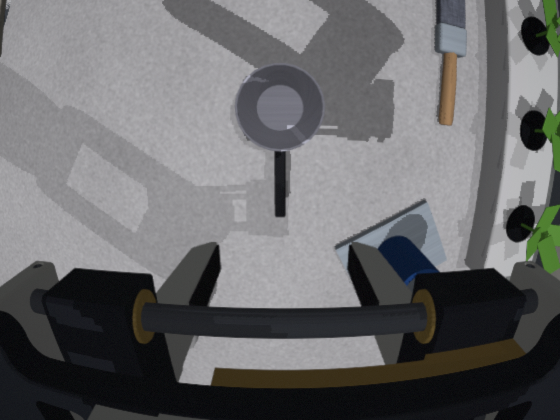

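Request:
move_arm([
  {"jaw":0,"tx":-0.03,"ty":0.1,"tz":0,"twist":0.039},
  {"jaw":0,"tx":-0.03,"ty":0.16,"tz":0,"twist":0.039},
  {"jaw":0,"tx":-0.03,"ty":0.16,"tz":0,"twist":0.039},
  {"jaw":0,"tx":-0.03,"ty":0.16,"tz":0,"twist":0.039},
  {"jaw":0,"tx":-0.03,"ty":0.16,"tz":0,"twist":0.039},
  {"jaw":0,"tx":-0.03,"ty":0.16,"tz":0,"twist":0.039},
  {"jaw":0,"tx":-0.03,"ty":0.16,"tz":0,"twist":0.039},
  {"jaw":0,"tx":-0.03,"ty":0.16,"tz":0,"twist":0.039},
  {"jaw":0,"tx":-0.03,"ty":0.16,"tz":0,"twist":0.039},
  {"jaw":0,"tx":-0.03,"ty":0.16,"tz":0,"twist":0.039},
  {"jaw":0,"tx":-0.03,"ty":0.16,"tz":0,"twist":0.039},
  {"jaw":0,"tx":-0.03,"ty":0.16,"tz":0,"twist":0.039},
])

```text
time: 18.43
position: [0.4872, 0.0608, 0.2243]
eef_rot: [-180.0, -0.1, 175.1]
wrist_force: [0.5, 0.5, -0.1]
finger_gap: 0.0932
```

Request:
move_arm([
  {"jaw":0,"tx":-0.03,"ty":0.16,"tz":0,"twist":0.039},
  {"jaw":0,"tx":-0.03,"ty":0.16,"tz":0,"twist":0.039},
  {"jaw":0,"tx":-0.03,"ty":0.16,"tz":0,"twist":0.039},
  {"jaw":0,"tx":-0.03,"ty":0.16,"tz":0,"twist":0.039},
  {"jaw":0,"tx":-0.03,"ty":0.16,"tz":0,"twist":0.039},
  {"jaw":0,"tx":-0.03,"ty":0.12,"tz":0,"twist":0.034},
  {"jaw":0,"tx":-0.03,"ty":0,"tz":0,"twist":0},
])

```text
time: 19.02
position: [0.4449, 0.2468, 0.2241]
eef_rot: [179.9, -0.1, -143.4]
wrist_force: [0.1, 0.1, 0.2]
finger_gap: 0.0929
```

Run:
```python
from h import *
f=grab('wrist','w19');s=ctrl.read_state();print(s['position'],s['eef_rot'],s['qpos'],s['finger_gap'])
print(proj(f,[.4467,.2638,.026],True),proj(f,[.4764,.2807,.062],True),proj(f,[.42,.2402,.062],True))
crop('w19',180,40,400,240,3.5,'w19c')
```

```text
[0.44428086 0.24501734 0.22411166] [ 1.79937959e+02 -1.28599581e-01 -1.43762675e+02] [ 2.30613506e+01 -6.99378331e+00  9.92029156e+01  3.11144838e-02
  8.79302239e+01 -1.03177066e+02] 0.09290135049929812
[294.11900396 193.94099965] [291.08157976 232.63151714] [292.54089612 168.55621423]
```

View pics/w19c.png

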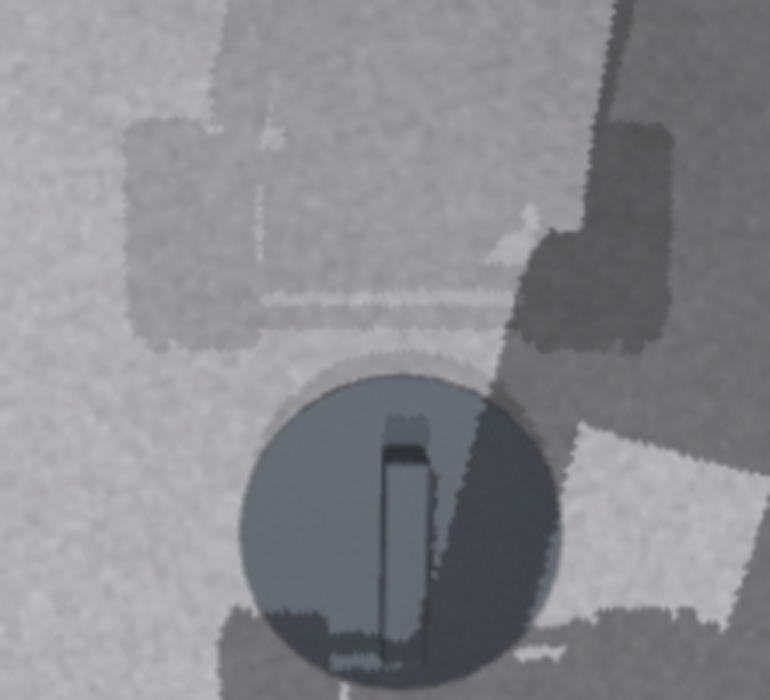

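Run:
```python
from h import *
f=load('w19')
c=lambda x,y:(180+x/3.5-.36,40+y/3.5-.36)
C=atz(f,*c(401,531),.026,True); a=atz(f,*c(407,463),.062,True); b=atz(f,*c(405,664),.062,True)
print(C,a,b,(a+b)/2,np.degrees(np.arctan2(*(a-b)[1::-1])),np.linalg.norm(a-b))
for k in((384,463),(382,660),(428,463),(427,660)): print(atz(f,*c(*k),.062,True))
```

```text
[0.44419275 0.26204234 0.026     ] [0.42072767 0.24506791 0.062     ] [0.47068007 0.28212615 0.062     ] [0.44570387 0.26359703 0.062     ] -143.4293504755938 0.0621977154977818
[0.42473397 0.23968526 0.062     ]
[0.4738231  0.27567977 0.062     ]
[0.41705744 0.24998454 0.062     ]
[0.4656424  0.28676192 0.062     ]
```

Request:
move_arm([
  {"jaw":0,"tx":0.006,"ty":0.09,"tz":-0.1,"twist":0},
  {"jaw":0,"tx":0,"ty":0,"tz":-0.2,"twist":0},
  {"jaw":0,"tx":0,"ty":0,"tz":-0.2,"twist":0},
  {"jaw":0,"tx":0,"ty":0,"tz":-0.2,"twist":0},
  {"jaw":0,"tx":0,"ty":0,"tz":-0.13,"twist":0},
  {"jaw":0,"tx":0,"ty":0,"tz":-0.1,"twist":0},
  {"jaw":0,"tx":0,"ty":0,"tz":0,"twist":0},
  {"jaw":0,"tx":0,"ty":0,"tz":0,"twist":0},
], force=40)

```text
time: 19.73
position: [0.4464, 0.2598, 0.0381]
eef_rot: [180.0, -0.2, -144.1]
wrist_force: [-0.4, 0.4, 0.8]
finger_gap: 0.0931
```

Request:
move_arm([
  {"jaw":0.5,"tx":-0.004,"ty":0.016,"tz":-0.03,"twist":0.001},
  {"jaw":1,"tx":0,"ty":0,"tz":0,"twist":0},
  {"jaw":1,"tx":0,"ty":0,"tz":0,"twist":0},
  {"jaw":1,"tx":0,"ty":0,"tz":0,"twist":0},
  {"jaw":1,"tx":0,"ty":0,"tz":0,"twist":0},
  {"jaw":1,"tx":0,"ty":0,"tz":0,"twist":0},
  {"jaw":1,"tx":0,"ty":0,"tz":0,"twist":0},
  {"jaw":1,"tx":0,"ty":0,"tz":0,"twist":0},
  {"jaw":1,"tx":0,"ty":0,"tz":0,"twist":0},
  {"jaw":1,"tx":0,"ty":0,"tz":0,"twist":0},
  {"jaw":1,"tx":0,"ty":0,"tz":0,"twist":0},
  {"jaw":1,"tx":0,"ty":0,"tz":0,"twist":0},
])

```text
time: 20.73
position: [0.4467, 0.2645, 0.0334]
eef_rot: [180.0, -0.0, -143.8]
wrist_force: [-0.5, 0.5, -0.4]
finger_gap: 0.0173
```

Run:
```python
from h import *
f=grab('wrist','w20');s=ctrl.read_state();print(s['position'],s['eef_rot'],s['wrist_force'],s['finger_gap'])
```

```text
[0.44671342 0.26448867 0.03337228] [ 1.79997947e+02 -8.56785127e-03 -1.43810347e+02] [-1.80066169  1.86977854 -1.48342827] 0.013702556107077843
```

View pics/w20.png

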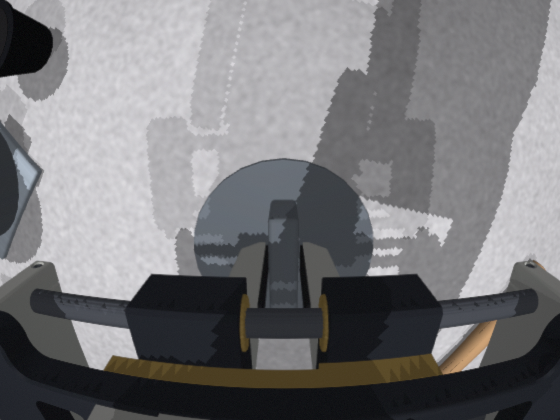

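Run:
```python
from h import *
from scipy.optimize import least_squares
f=load('w20'); t=np.array([.44671,.26449])
crop('w20',180,140,390,270,3.8,'w20c')
y=np.radians(-143.81)
ux=np.array([np.cos(y),np.sin(y)])
p=atz(f,284,158.5,.026,True)[:2]; print(p, (p-t)@ux, np.linalg.norm(p-t))
im=cv2.cvtColor(cv2.imread('pics/w20.png'),cv2.COLOR_BGR2RGB)
```

```text
[0.4022788  0.23244985] 0.05477737451902654 0.05477866928112893
```

View pics/w20c.png

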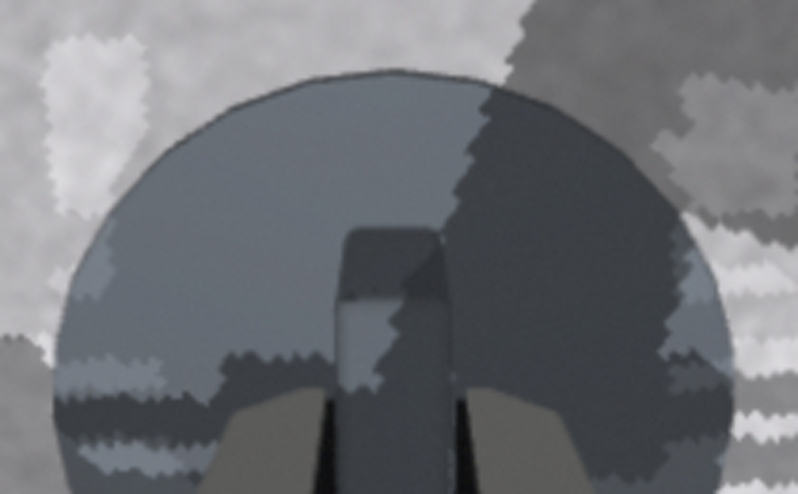

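Run:
```python
from h import *
from scipy.optimize import least_squares
f=load('w20'); t=np.array([.44671,.26449]);y=np.radians(-143.81)
pts=[(393,70),(230,108),(560,110),(170,152),(622,153),(113,213),(680,210),(55,360),(733,360)]
q=np.array([atz(f,180+a/3.8-.37,140+b/3.8-.37,.026,True)[:2] for a,b in pts])
r=least_squares(lambda c:np.hypot(*(q-c).T)-.054,t); r2=least_squares(lambda c:np.hypot(*(q-c[:2]).T)-c[2],[*t,.054])
for R in(r.x,r2.x): print(R,(R[:2]-t)@[np.cos(y),np.sin(y)],(R[:2]-t)@[-np.sin(y),np.cos(y)])
```

```text
[0.44617553 0.26429172] 0.0005484305949358625 -0.0001555634887235657
[0.44488237 0.26334724 0.05274671] 0.0021497780927796236 -0.0001568704157557704
```

Run:
```python
from h import *
for n in('w11','w8'):
    f=load(n); k=3.4; x0,y0,x1,y1=190,70,380,230
    im=cv2.resize(cv2.imread(f'pics/{n}.png')[y0:y1,x0:x1],None,fx=k,fy=k,interpolation=cv2.INTER_CUBIC)
    cv2.imwrite(f'pics/{n}r.png',im)
    c=np.array([.5585,.0282]);yw=np.radians(-7.9)
    u=np.array([np.cos(yw),np.sin(yw)]);v=np.array([-u[1],u[0]])
    def pl(pts,col):
        q=np.array([(proj(f,p,True)-[x0,y0]+.5)*k for p in pts]); cv2.polylines(im,[np.round(q).astype(int)],False,col,1,cv2.LINE_AA)
    tt=np.linspace(0,2*np.pi,73)
    for r in(.04,.051): pl([[*(c+r*np.array([np.cos(t),np.sin(t)])),.112] for t in tt],(0,255,0))
    for s in(1,-1):
        for w in(-.01,.01): pl([[*(c+s*r*u+w*v),.112] for r in(.038,.052)],(0,0,255))
        pl([[*(c+s*.068*u),.05]for _ in(0,1)]+[[*(c+s*.04*u),.05]],(255,0,255))
    cv2.imwrite(f'pics/{n}h.png',im)
```

```text
(no output)
```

View pics/w11h.png

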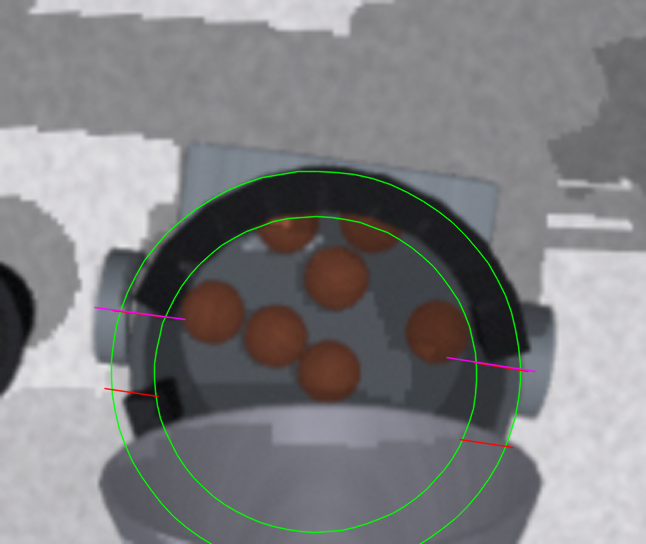

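View pics/w11r.png

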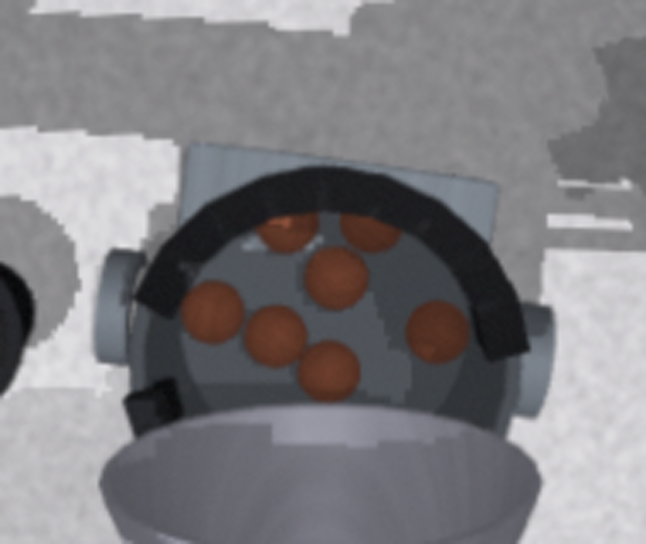

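Run:
```python
from h import *
from scipy.optimize import least_squares
f=load('w11')
g=lambda a,b:atz(f,190+a/3.4-.35,70+b/3.4-.35,.112,True)[:2]
q=np.array([g(*p) for p in[(160,260),(200,212),(250,180),(300,167),(330,166),(380,172),(430,195),(470,235),(505,285),(528,348)]])
for fix in(1,0):
    r=least_squares((lambda c:np.hypot(*(q-c[:2]).T)-.051) if fix else (lambda c:np.hypot(*(q-c[:2]).T)-c[2]),[.558,.028]+([] if fix else [.051])); print(r.x,np.abs(r.fun).max())
c=least_squares(lambda c:np.hypot(*(q-c).T)-.051,[.558,.028]).x
for n,p in dict(Lo=(136,298),Li=(172,316),L2o=(125,400),L2i=(172,378),Ro=(528,350),Ri=(487,360)).items():
    d=g(*p)-c; print(n,np.hypot(*d),np.degrees(np.arctan2(d[1],d[0])))
```

```text
[0.56087987 0.02867347] 0.0016017974020470019
[0.5614049  0.03093551 0.04909274] 0.0012689636245774225
Lo 0.05020122300161587 157.29720875965026
Li 0.04028583720780637 158.35456329664038
L2o 0.05017860725716571 -172.76654853421414
L2i 0.0377420540191248 -178.95799449870395
Ro 0.05100085960425941 8.2975857491355
Ri 0.04049868947685185 6.555360598711031
```

Request:
move_arm([
  {"jaw":1,"tx":0,"ty":0,"tz":0.05,"twist":0},
  {"jaw":1,"tx":0,"ty":0,"tz":0.12,"twist":0},
  {"jaw":1,"tx":0,"ty":0,"tz":0.18,"twist":0},
  {"jaw":1,"tx":0.06,"ty":-0.06,"tz":0.18,"twist":-0.03},
  {"jaw":1,"tx":0.08,"ty":-0.08,"tz":0.18,"twist":-0.035},
  {"jaw":1,"tx":0.08,"ty":-0.08,"tz":0.18,"twist":-0.035},
  {"jaw":1,"tx":0.08,"ty":-0.08,"tz":0,"twist":-0.035},
  {"jaw":1,"tx":0.08,"ty":-0.08,"tz":0,"twist":-0.035},
  {"jaw":1,"tx":0.08,"ty":-0.08,"tz":0,"twist":-0.035},
  {"jaw":1,"tx":0.08,"ty":-0.08,"tz":0,"twist":-0.035},
  {"jaw":1,"tx":0.03,"ty":-0.04,"tz":0,"twist":-0.005},
  {"jaw":1,"tx":0,"ty":0,"tz":0,"twist":0},
])

```text
time: 21.78
position: [0.5609, 0.1474, 0.2101]
eef_rot: [-180.0, -0.0, 172.0]
wrist_force: [0.9, 1.0, -2.2]
finger_gap: 0.0137
```

Request:
move_arm([
  {"jaw":1,"tx":0,"ty":0,"tz":0,"twist":0},
  {"jaw":1,"tx":0,"ty":0,"tz":0,"twist":0},
  {"jaw":1,"tx":0,"ty":0,"tz":0,"twist":0},
])

```text
time: 22.03
position: [0.5593, 0.1502, 0.21]
eef_rot: [180.0, -0.0, 172.2]
wrist_force: [-0.3, 0.8, -1.4]
finger_gap: 0.0137
```

Run:
```python
from h import *
f=grab('wrist','w21');s=ctrl.read_state();print(s['position'],s['eef_rot'],s['wrist_force'],s['finger_gap'])
print(proj(f,[.5597,.0285,.112],True))
```

```text
[0.55942949 0.15014884 0.21008222] [ 1.79989396e+02 -1.28380493e-02  1.72235378e+02] [ 0.15682849  0.29082958 -1.37852547] 0.013706208961522671
[151.47272695 226.38939157]
```

View pics/w21.png

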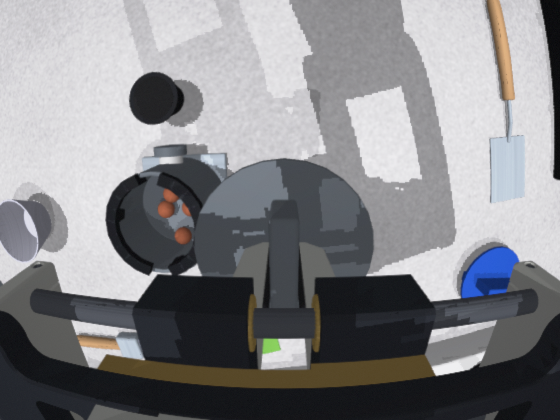

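Run:
```python
from h import *
crop('w21',95,130,235,290,4.8,'w21c')
```

```text
(no output)
```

View pics/w21c.png

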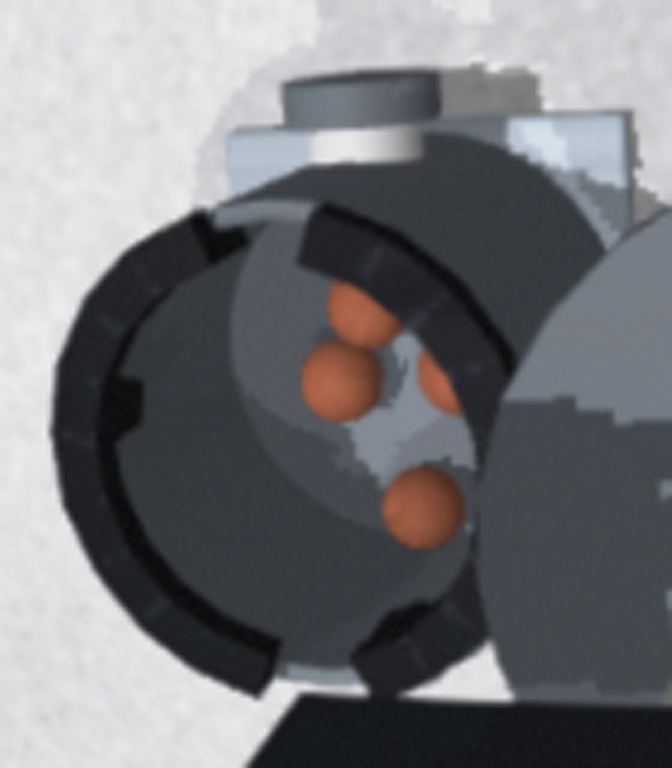

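Run:
```python
from h import *
from scipy.optimize import least_squares
f=load('w21')
g=lambda p:atz(f,95+p[0]/4.8-.4,130+p[1]/4.8-.4,.112,True)[:2]
q=np.array([g(p) for p in[(205,212),(130,258),(83,320),(55,400),(55,455),(75,530),(110,590),(160,640),(210,672),(262,697),(318,203),(380,225),(450,280),(510,365),(372,697),(430,672),(487,632)]])
r=least_squares(lambda c:np.hypot(*(q-c).T)-.051,[.558,.028]); print(r.x,np.round(r.fun*1e3,1))
r=least_squares(lambda c:np.hypot(*(q-c[:2]).T)-c[2],[.558,.028,.05]); print(r.x)
c=r.x[:2]
A=[g(p)-c for p in((205,212),(215,258),(318,203),(298,262),(262,697),(282,642),(372,697),(355,655))]
for d in A: print(round(np.hypot(*d)*1e3,1),np.degrees(np.arctan2(d[1],d[0])))
tn=(A[0]+A[1]+A[2]+A[3])/4; bn=(A[4]+A[5]+A[6]+A[7])/4
print(tn,bn,'yaw',np.degrees(np.arctan2(*(bn-tn)[::-1])),(tn+bn)/2+c)
# cap flange in this view
crop('w21',185,140,385,270,3.9,'w21d')
```

```text
[0.56018737 0.03047055] [-0.8 -1.7 -1.6 -0.1  0.4  0.8  0.7  0.2 -0.3  0.6  0.6  0.9  0.3  0.1
 -0.9 -1.6 -0.6]
[0.56017896 0.03039993 0.05080541]
50.2 -175.77072448989614
41.4 -174.89141118000106
51.7 158.00087078825507
40.1 161.07110230432434
51.5 -21.60789714137685
37.7 -16.38591195542954
50.1 6.299642621216546
40.6 6.329787543895991
[-0.04426937  0.00623933] [ 0.04356665 -0.00490865] yaw -7.233198997145112 [0.5598276  0.03106527]
```

View pics/w21d.png

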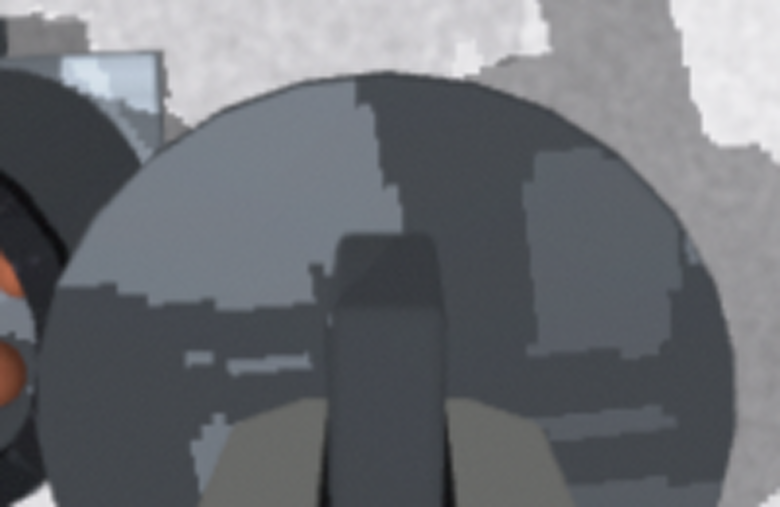

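Request:
move_arm([
  {"jaw":1,"tx":0.008,"ty":-0.08,"tz":0,"twist":0.002},
  {"jaw":1,"tx":0,"ty":-0.12,"tz":0,"twist":0},
  {"jaw":1,"tx":0,"ty":-0.12,"tz":0,"twist":0},
  {"jaw":1,"tx":0,"ty":-0.12,"tz":0,"twist":0},
  {"jaw":1,"tx":0,"ty":-0.1,"tz":0,"twist":0},
  {"jaw":1,"tx":0,"ty":-0.06,"tz":0,"twist":0},
  {"jaw":1,"tx":0,"ty":0,"tz":-0.1,"twist":0},
  {"jaw":1,"tx":0,"ty":0,"tz":-0.1,"twist":0},
  {"jaw":1,"tx":0,"ty":0,"tz":-0.08,"twist":0},
  {"jaw":1,"tx":0,"ty":0,"tz":0,"twist":0},
  {"jaw":1,"tx":0,"ty":0,"tz":0,"twist":0},
])

```text
time: 23.0
position: [0.5607, 0.0299, 0.1532]
eef_rot: [-180.0, -0.1, 172.5]
wrist_force: [0.9, -0.4, -0.4]
finger_gap: 0.0137
```

Run:
```python
from h import *
f=grab('scene','s22');grab('wrist','w22');s=ctrl.read_state();print(s['position'],s['eef_rot'],s['wrist_force'],s['finger_gap'])
crop('s22',250,130,360,250,5,'s22c')
```

```text
[0.56240192 0.02965609 0.15542449] [1.79984470e+02 9.80693619e-02 1.72501701e+02] [ 0.85950346 -0.22274403 -2.54848037] 0.013745168858249094
```

View pics/s22c.png

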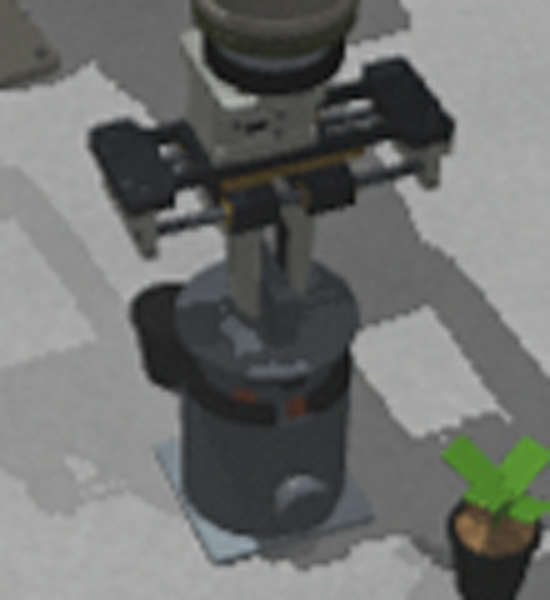

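View pics/w22.png

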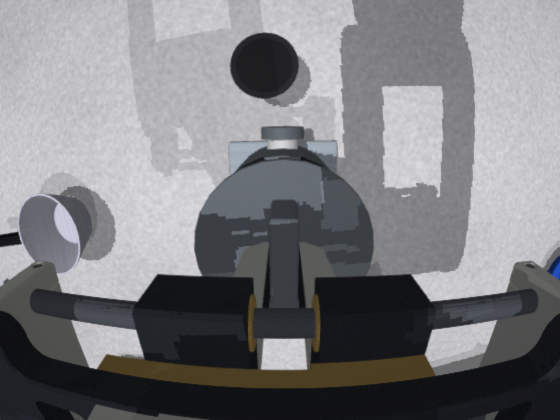

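Request:
move_arm([
  {"jaw":1,"tx":-0.004,"ty":0,"tz":-0.04,"twist":0},
  {"jaw":1,"tx":0,"ty":0,"tz":-0.015,"twist":0},
  {"jaw":1,"tx":0,"ty":0,"tz":0,"twist":0},
], force=25)

```text
time: 23.35
position: [0.5606, 0.0293, 0.1424]
eef_rot: [-180.0, -0.0, 172.5]
wrist_force: [-0.3, 0.4, -2.5]
finger_gap: 0.0135
```

Request:
move_arm([
  {"jaw":1,"tx":0,"ty":0,"tz":-0.015,"twist":0},
  {"jaw":1,"tx":0,"ty":0,"tz":0,"twist":0},
])

```text
time: 23.52
position: [0.5608, 0.0292, 0.1396]
eef_rot: [-180.0, -0.0, 172.5]
wrist_force: [0.4, -0.1, -3.1]
finger_gap: 0.014
```

Request:
move_arm([
  {"jaw":1,"tx":0,"ty":0,"tz":-0.015,"twist":0},
  {"jaw":1,"tx":0,"ty":0,"tz":0,"twist":0},
])

```text
time: 23.68
position: [0.5607, 0.0292, 0.1365]
eef_rot: [-180.0, -0.0, 172.5]
wrist_force: [-0.6, 0.2, -1.7]
finger_gap: 0.0137
```

Request:
move_arm([
  {"jaw":1,"tx":0,"ty":0,"tz":-0.015,"twist":0},
  {"jaw":1,"tx":0,"ty":0,"tz":-0.015,"twist":0},
  {"jaw":1,"tx":0,"ty":0,"tz":0,"twist":0},
])

```text
time: 23.93
position: [0.5605, 0.0292, 0.1301]
eef_rot: [-180.0, -0.1, 172.4]
wrist_force: [0.2, -0.5, -2.1]
finger_gap: 0.0139
```

Request:
move_arm([
  {"jaw":1,"tx":0,"ty":0,"tz":-0.015,"twist":0},
  {"jaw":1,"tx":0,"ty":0,"tz":-0.01,"twist":0},
  {"jaw":1,"tx":0,"ty":0,"tz":0,"twist":0},
])

```text
time: 24.18
position: [0.5608, 0.0291, 0.1256]
eef_rot: [-180.0, -0.0, 172.5]
wrist_force: [0.6, -0.1, -2.1]
finger_gap: 0.0132
```

Request:
move_arm([
  {"jaw":1,"tx":0,"ty":0,"tz":-0.006,"twist":0},
  {"jaw":1,"tx":0,"ty":0,"tz":0,"twist":0},
  {"jaw":1,"tx":0,"ty":0,"tz":0,"twist":0},
])

```text
time: 24.43
position: [0.5611, 0.0291, 0.1254]
eef_rot: [-180.0, 0.0, 172.5]
wrist_force: [-2.6, -0.5, 3.7]
finger_gap: 0.0139
```

Run:
```python
from h import *
f=grab('scene','s23');s=ctrl.read_state();print(s['position'],s['eef_rot'],s['wrist_force'],s['torque'],s['finger_gap'],s['qpos'])
crop('s23',250,130,360,250,5,'s23c')
```

```text
[0.56107327 0.0291632  0.1253739 ] [1.79998491e+02 2.49022814e-02 1.72452862e+02] [-3.08669788  0.38630303  5.08295216] [0.13772348 0.371266   0.07057476] 0.01385705089303467 [-2.25270503e+00  5.19054986e+00  9.76292154e+01 -8.15313069e-04
  7.71552994e+01 -8.47053864e+01]
```

View pics/s23c.png

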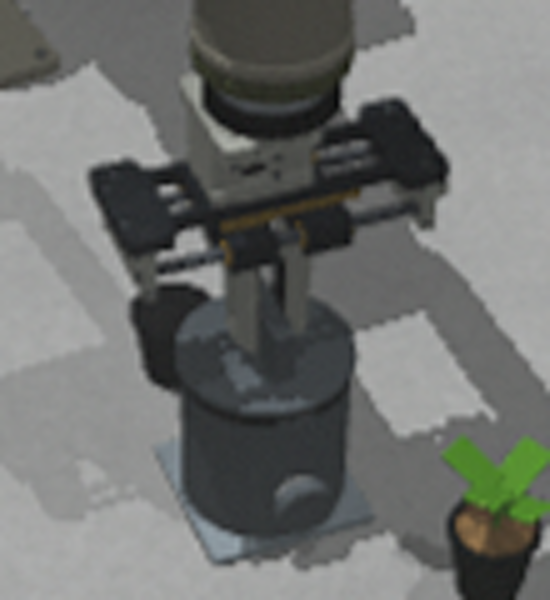

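Request:
move_arm([
  {"jaw":1,"tx":0,"ty":0,"tz":0,"twist":-0.02},
  {"jaw":1,"tx":0,"ty":0,"tz":0,"twist":-0.03},
  {"jaw":1,"tx":0,"ty":0,"tz":0,"twist":-0.03},
  {"jaw":1,"tx":0,"ty":0,"tz":0,"twist":-0.03},
])

```text
time: 24.82
position: [0.5615, 0.0291, 0.1254]
eef_rot: [180.0, 0.1, 152.4]
wrist_force: [-0.3, -0.1, 2.9]
finger_gap: 0.0138
```

Request:
move_arm([
  {"jaw":1,"tx":0,"ty":0,"tz":0,"twist":-0.035},
  {"jaw":1,"tx":0,"ty":0,"tz":0,"twist":-0.035},
  {"jaw":1,"tx":0,"ty":0,"tz":0,"twist":-0.035},
  {"jaw":1,"tx":0,"ty":0,"tz":0,"twist":-0.035},
  {"jaw":1,"tx":0,"ty":0,"tz":0,"twist":-0.035},
  {"jaw":1,"tx":0,"ty":0,"tz":0,"twist":-0.035},
  {"jaw":1,"tx":0,"ty":0,"tz":0,"twist":-0.035},
  {"jaw":1,"tx":0,"ty":0,"tz":0,"twist":-0.035},
  {"jaw":1,"tx":0,"ty":0,"tz":0,"twist":-0.035},
  {"jaw":1,"tx":0,"ty":0,"tz":0,"twist":0},
])

```text
time: 25.65
position: [0.5615, 0.0291, 0.1254]
eef_rot: [179.9, 0.0, 95.6]
wrist_force: [-0.4, -0.9, 3.5]
finger_gap: 0.0136
```

Run:
```python
from h import *
s=ctrl.read_state();print(s['position'],s['eef_rot'],s['wrist_force'],s['torque'],s['finger_gap'])
```

```text
[0.56151375 0.02907444 0.1253582 ] [1.79921137e+02 1.40296549e-02 9.56464115e+01] [-0.36168277 -0.85629548  3.51409374] [ 0.04392887  0.06325402 -0.09158777] 0.013629655275509921
```

Request:
move_arm([
  {"jaw":1,"tx":0,"ty":0,"tz":0,"twist":-0.02},
  {"jaw":1,"tx":0,"ty":0,"tz":0,"twist":-0.02},
  {"jaw":1,"tx":0,"ty":0,"tz":0,"twist":-0.01},
  {"jaw":1,"tx":0,"ty":0,"tz":0,"twist":0},
])

```text
time: 25.98
position: [0.5616, 0.0291, 0.1254]
eef_rot: [179.9, 0.0, 87.1]
wrist_force: [-0.3, -0.1, 3.0]
finger_gap: 0.0139
```

Run:
```python
from h import *
s=ctrl.read_state();print(s['position'],s['eef_rot'],s['wrist_force'],s['torque'],s['finger_gap'])
```

```text
[0.56161297 0.02910825 0.12539413] [1.79905613e+02 8.68821786e-03 8.71051119e+01] [-0.25928029 -0.08677007  2.96446446] [-0.15920738 -0.15372111  0.52201593] 0.013899944277639851
```

Request:
move_arm([
  {"jaw":1,"tx":0,"ty":0,"tz":0,"twist":-0.01},
  {"jaw":1,"tx":0,"ty":0,"tz":0,"twist":0},
  {"jaw":1,"tx":0,"ty":0,"tz":0,"twist":0},
])

```text
time: 26.23
position: [0.5616, 0.0293, 0.1253]
eef_rot: [179.9, -0.0, 85.4]
wrist_force: [1.7, 1.0, 5.0]
finger_gap: 0.0143
```

Run:
```python
from h import *
s=ctrl.read_state();print(s['position'],s['eef_rot'],s['wrist_force'],s['torque'],s['finger_gap'])
```

```text
[0.5615844  0.02927159 0.12534957] [ 1.79910517e+02 -9.12232987e-03  8.53704174e+01] [1.69797212 0.98004983 4.98698824] [ 0.03499539 -0.30650556  0.58623168] 0.014331361666588247
```

Request:
move_arm([
  {"jaw":0.8,"tx":0,"ty":0,"tz":0,"twist":0},
  {"jaw":0.6,"tx":0,"ty":0,"tz":0,"twist":0},
  {"jaw":0.5,"tx":0,"ty":0,"tz":0,"twist":0},
  {"jaw":0.3,"tx":0,"ty":0,"tz":0,"twist":0},
  {"jaw":0.2,"tx":0,"ty":0,"tz":0,"twist":0},
  {"jaw":0.2,"tx":0,"ty":0,"tz":0.1,"twist":0},
  {"jaw":0.2,"tx":0,"ty":0,"tz":0.2,"twist":0},
  {"jaw":0.2,"tx":0,"ty":0,"tz":0.2,"twist":0},
  {"jaw":0.2,"tx":0,"ty":0,"tz":0.2,"twist":0},
  {"jaw":0.2,"tx":0,"ty":0,"tz":0,"twist":0},
])

```text
time: 27.07
position: [0.5646, 0.029, 0.2749]
eef_rot: [179.2, -0.0, 85.2]
wrist_force: [1.3, -0.4, 1.7]
finger_gap: 0.0724
```

Request:
move_arm([
  {"jaw":0.2,"tx":0,"ty":-0.15,"tz":0,"twist":0},
  {"jaw":0.2,"tx":0,"ty":-0.15,"tz":0,"twist":0},
  {"jaw":0.2,"tx":0,"ty":-0.15,"tz":0,"twist":0},
  {"jaw":0.2,"tx":0,"ty":0,"tz":0,"twist":0},
  {"jaw":0.2,"tx":0,"ty":0,"tz":0,"twist":0},
  {"jaw":0.2,"tx":0,"ty":0,"tz":0,"twist":0},
])

```text
time: 27.57
position: [0.5608, -0.0605, 0.2645]
eef_rot: [-180.0, -0.0, 85.1]
wrist_force: [-0.1, -0.2, 0.1]
finger_gap: 0.0744
```

Run:
```python
from h import *
grab('wrist','w24');grab('scene','s24');s=ctrl.read_state();print(s['position'],s['eef_rot'],s['wrist_force'])
f=load('w24');print(proj(f,[.56,.0295,.118],True))
```

```text
[ 0.5609022  -0.05981393  0.2645953 ] [-1.79983393e+02 -2.21566085e-02  8.52139057e+01] [-0.52357943  0.41018304  0.15977274]
[275.14606811 102.50570286]
```

View pics/w24.png

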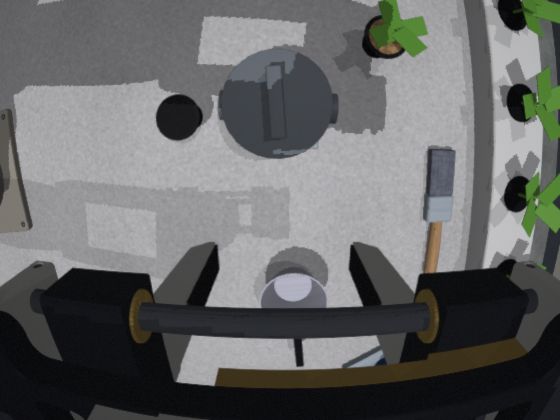

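View pics/s24.png

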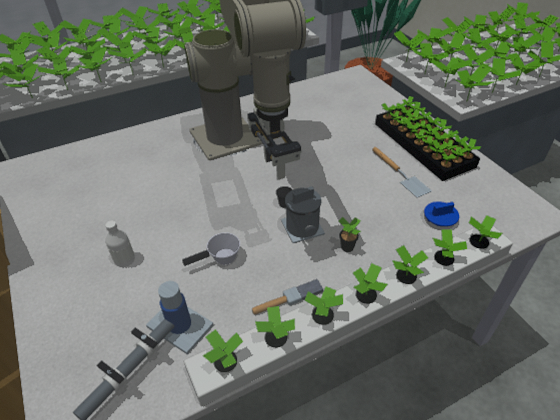

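Run:
```python
from h import *
crop('w24',205,35,350,170,4.4,'w24c'); crop('s24',260,170,350,250,7,'s24c')
```

```text
(no output)
```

View pics/w24c.png

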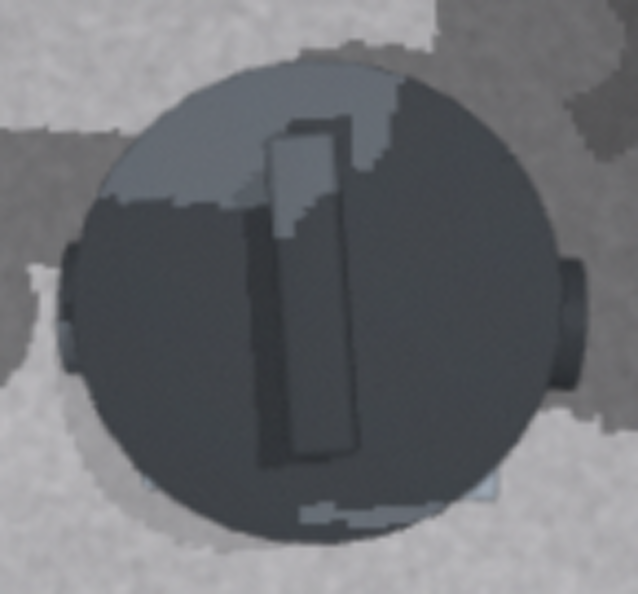

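View pics/s24c.png

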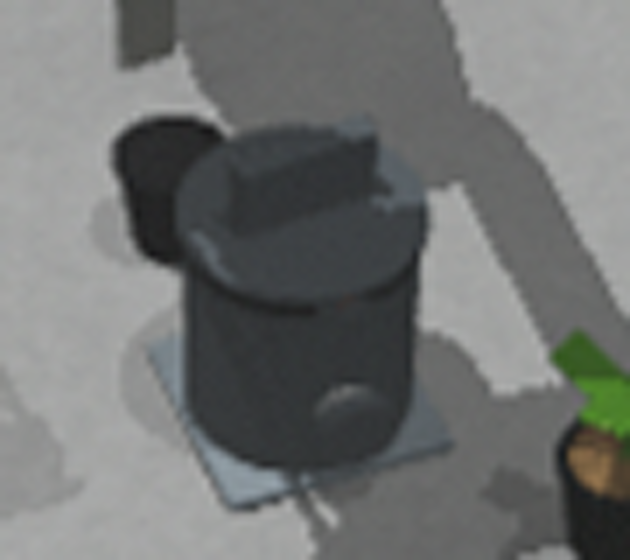

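Run:
```python
from h import *
f=load('w24')
g=lambda p,z:atz(f,205+p[0]/4.4-.4,35+p[1]/4.4-.4,z,True)[:2]
for p,q in (((267,140),(292,458)),((333,133),(357,452))):
    d=g(p,.154)-g(q,.154); print(np.degrees(np.arctan2(d[1],d[0])),np.hypot(*d))
a,b=g((68,307),.05),g((573,323),.05); print('stub yaw',np.degrees(np.arctan2(*(b-a)[::-1])),np.hypot(*(b-a)))
w=np.ptp([g((76,300),.118),g((562,300),.118)],axis=0);print('flange diam',np.hypot(*w))
```

```text
89.33845993265936 0.061896886672325756
89.31882336771142 0.06202173264012276
stub yaw -6.969722141210393 0.13339887123471764
flange diam 0.10517274752840054
```

Request:
move_arm([
  {"jaw":0,"tx":0,"ty":0.15,"tz":0,"twist":0.023},
  {"jaw":0,"tx":0,"ty":0.15,"tz":0,"twist":0},
  {"jaw":0,"tx":0,"ty":0.147,"tz":0,"twist":0},
  {"jaw":0,"tx":0,"ty":0,"tz":-0.1,"twist":0},
  {"jaw":0,"tx":0,"ty":0,"tz":-0.2,"twist":0},
  {"jaw":0,"tx":0,"ty":0,"tz":-0.2,"twist":0},
  {"jaw":0,"tx":0,"ty":0,"tz":-0.12,"twist":0},
  {"jaw":0,"tx":0,"ty":0,"tz":-0.05,"twist":0},
  {"jaw":0,"tx":0,"ty":0,"tz":0,"twist":0},
  {"jaw":0,"tx":0,"ty":0,"tz":0,"twist":0},
  {"jaw":0,"tx":0,"ty":0,"tz":0,"twist":0},
])

```text
time: 28.58
position: [0.5626, 0.0288, 0.1335]
eef_rot: [179.8, 0.0, 89.3]
wrist_force: [0.4, -0.3, 0.3]
finger_gap: 0.0928
```

Request:
move_arm([
  {"jaw":1,"tx":0,"ty":0,"tz":-0.01,"twist":0},
  {"jaw":1,"tx":0,"ty":0,"tz":0,"twist":0},
  {"jaw":1,"tx":0,"ty":0,"tz":0,"twist":0},
  {"jaw":1,"tx":0,"ty":0,"tz":0,"twist":0},
  {"jaw":1,"tx":0,"ty":0,"tz":0,"twist":0},
  {"jaw":1,"tx":0,"ty":0,"tz":0,"twist":0},
  {"jaw":1,"tx":0,"ty":0,"tz":0,"twist":0},
  {"jaw":1,"tx":0,"ty":0,"tz":0,"twist":0},
  {"jaw":1,"tx":0,"ty":0,"tz":0,"twist":0},
  {"jaw":1,"tx":0,"ty":0,"tz":0,"twist":0},
  {"jaw":1,"tx":0,"ty":0,"tz":0,"twist":0},
  {"jaw":1,"tx":0,"ty":0,"tz":0,"twist":0},
], force=50)

```text
time: 29.58
position: [0.5609, 0.0286, 0.1288]
eef_rot: [-180.0, 0.0, 89.3]
wrist_force: [0.2, -0.2, 0.6]
finger_gap: 0.0175
```

Run:
```python
from h import *
s=ctrl.read_state();print(s['position'],s['eef_rot'],s['wrist_force'],s['torque'],s['finger_gap'])
```

```text
[0.56088308 0.02855629 0.12875515] [-1.79994438e+02  1.50086315e-03  8.92956207e+01] [ 0.219469   -0.189598    0.60676064] [-0.03860554 -0.05923129 -0.01267122] 0.01752857466231433
```

Request:
move_arm([
  {"jaw":1,"tx":0,"ty":0,"tz":0,"twist":-0.01},
  {"jaw":1,"tx":0,"ty":0,"tz":0,"twist":0},
  {"jaw":1,"tx":0,"ty":0,"tz":0,"twist":0},
])

```text
time: 29.83
position: [0.5614, 0.0286, 0.1288]
eef_rot: [179.9, 0.0, 87.5]
wrist_force: [3.7, -0.3, -2.0]
finger_gap: 0.0136
```

Run:
```python
from h import *
s=ctrl.read_state();print(s['position'],s['eef_rot'],s['wrist_force'],s['torque'],s['finger_gap'])
```

```text
[0.56138864 0.0285548  0.12884652] [1.79940692e+02 2.59690811e-03 8.75495653e+01] [ 3.67636471 -0.29636392 -1.95422046] [-0.07393202 -0.84291498  0.29627749] 0.013614573813333865
```

Request:
move_arm([
  {"jaw":1,"tx":0,"ty":0,"tz":0,"twist":-0.012},
  {"jaw":1,"tx":0,"ty":0,"tz":0,"twist":0},
  {"jaw":1,"tx":0,"ty":0,"tz":0,"twist":0},
])

```text
time: 30.08
position: [0.5614, 0.0285, 0.1289]
eef_rot: [179.9, 0.0, 85.4]
wrist_force: [5.5, -0.7, -1.7]
finger_gap: 0.014
```

Run:
```python
from h import *
s=ctrl.read_state();print(s['position'],s['eef_rot'],s['wrist_force'],s['torque'],s['finger_gap'])
```

```text
[0.5613923  0.02853062 0.12892401] [1.79939361e+02 6.32129391e-03 8.54411542e+01] [ 5.52251927 -0.66299837 -1.72026181] [-0.10492906 -1.00932161  0.77815286] 0.013983908199629786
```

Request:
move_arm([
  {"jaw":0.8,"tx":0,"ty":0,"tz":0,"twist":0.01},
  {"jaw":0.6,"tx":0,"ty":0,"tz":0,"twist":0},
  {"jaw":0.4,"tx":0,"ty":0,"tz":0,"twist":0},
  {"jaw":0.2,"tx":0,"ty":0,"tz":0,"twist":0},
  {"jaw":0.2,"tx":0,"ty":0,"tz":0,"twist":0},
  {"jaw":0.2,"tx":0,"ty":0,"tz":0.1,"twist":0},
  {"jaw":0.2,"tx":0,"ty":0,"tz":0.2,"twist":0},
  {"jaw":0.2,"tx":0,"ty":0,"tz":0.2,"twist":0},
  {"jaw":0.2,"tx":0,"ty":-0.15,"tz":0.2,"twist":0},
  {"jaw":0.2,"tx":0,"ty":-0.15,"tz":0,"twist":0},
  {"jaw":0.2,"tx":0,"ty":-0.15,"tz":0,"twist":0},
  {"jaw":0.2,"tx":0,"ty":0,"tz":0,"twist":0},
])

```text
time: 31.08
position: [0.5611, -0.0609, 0.2632]
eef_rot: [179.9, 0.1, 86.9]
wrist_force: [-0.3, 0.0, -0.2]
finger_gap: 0.0744
```

Request:
move_arm([
  {"jaw":0.2,"tx":0,"ty":0,"tz":0,"twist":0},
  {"jaw":0.2,"tx":0,"ty":0,"tz":0,"twist":0},
  {"jaw":0.2,"tx":0,"ty":0,"tz":0,"twist":0},
  {"jaw":0.2,"tx":0,"ty":0,"tz":0,"twist":0},
])

```text
time: 31.42
position: [0.5608, -0.0553, 0.2618]
eef_rot: [-180.0, -0.0, 87.2]
wrist_force: [-0.2, 1.1, -1.3]
finger_gap: 0.0746
```

Run:
```python
from h import *
grab('wrist','w25');grab('top','t25');grab('scene','s25');s=ctrl.read_state();print(s['time'],s['position'],s['eef_rot'])
crop('w25',205,35,350,170,4.4,'w25c')
```

```text
31.5667 [ 0.56089219 -0.0556504   0.26196116] [-1.79983885e+02 -6.42429457e-03  8.71948480e+01]
```

View pics/w25c.png

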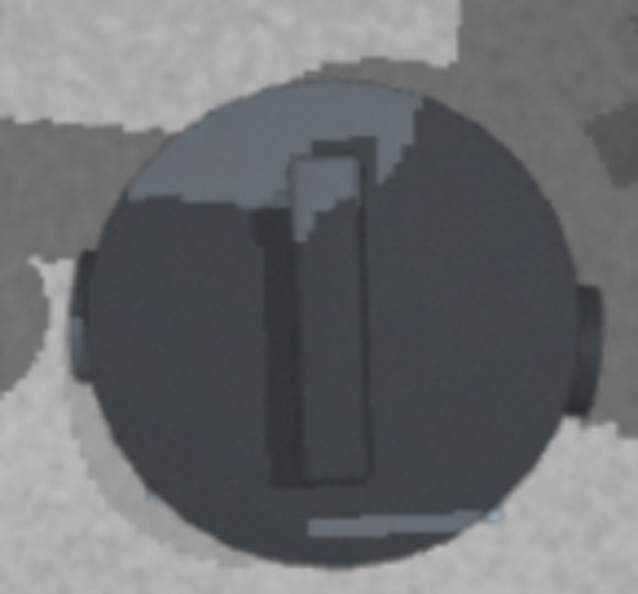

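View pics/t25.png

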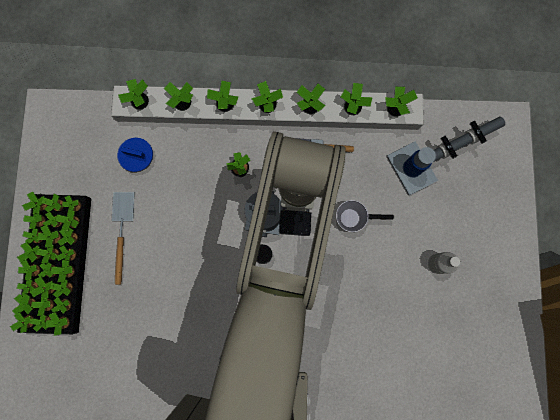

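View pics/s25.png

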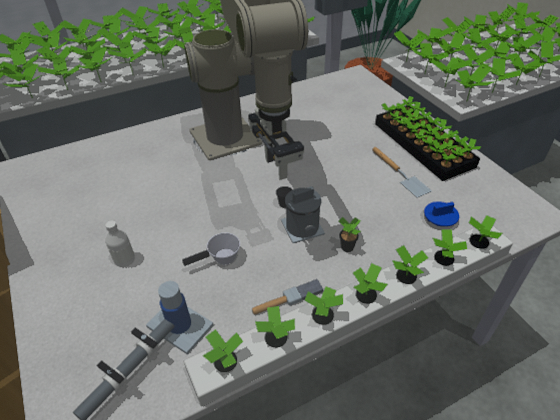

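Run:
```python
from h import *
f=load('w25')
g=lambda p,z:atz(f,205+p[0]/4.4-.4,35+p[1]/4.4-.4,z,True)[:2]
for p,q in (((291,165),(303,480)),((360,158),(371,475))):
    d=g(p,.154)-g(q,.154); print(np.degrees(np.arctan2(d[1],d[0])))
a,b=g((83,317),.05),g((590,350),.05); print(np.degrees(np.arctan2(*(b-a)[::-1])))
print(order.job_done())
```

```text
89.17566661851332
89.19524346502449
-6.6838683317761935
the job is handed in; nothing more can be done
None
```

The job is done and handed in at about 31.6 s of the 72 s allowed.

- **Pour:** I held the cup by its handle and let it pivot in a light grip against the housing's rim until it tipped to about 90 degrees. The wrist picture afterwards showed all seven balls in the chamber and none left in the cup.
- **Cup:** I righted it against the bench and released it. The later pictures show it upright and empty at about x 0.56, y −0.23, well clear of the housing. The cup slid 15 mm or so through the grip on the way, which did no harm.
- **Cap:** It dropped through the notches without resistance until the flange met the lip at the expected height. I then turned it clockwise until it stopped.
- **Lock check:** The turning torque was about 0.1 N m while the cap ran free and rose to 0.5–0.6 N m at the stop. I gripped it again and pushed to about 0.8 N m. The bar's measured angle hardly changed (89.3 to 89.2 degrees) and the pads slipped.
- **Checks that disagreed:** The pictures put the final turn at about 84 degrees from the notch line, against the nominal 85. That is within my reading error of 1–2 degrees, and I trusted the torque at the stop. The cameras differed by about 2 mm on where the housing stands, so I used a value between them, and the fit did not suffer.

The bystanders look unmoved in the last pictures. The arm partly hid the brush and the empty pot in the top view, but both are in place in the scene view. The gripper was clear of everything at hand-in.

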